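# Tip a display carton onto its back and square it into the packing corner

## Robot

A 6-joint arm with a two-finger parallel gripper is mounted at the origin on the work surface. World frame = base frame: x ahead of the robot, y to its left, z up, the work surface at z = 0. Lengths are in m, angles in degrees, forces in N, time in s.
With the tool pointing down it reaches from about 0.35 to 0.775 m from the base axis. Payload 7.3 kg.
Tool frame: the origin (TCP) lies on the centre line of the jaws, within the pads' length; the fingertips stand 14 mm ahead of it and the grasp point (between the pads) lies 5 mm behind it; y points along the fingers, x is the direction in which the jaws open and shut, and the axes are right-handed (so a half turn about y gives the same grasp; the last joint's range is limited). The gripper opens to 92 mm and grips with 3 to 60 N. Pads are 19 mm wide; open, the fingers measure 130 mm over their backs; the gripper's body (75 mm by 190 mm) begins 47 mm behind the grasp point.
Start: joints at [57.009, 19.595, 87.324, -0, 73.075, -8.365], TCP at [0.219, 0.477, 0.241] pointing down, gripper open.
Joint ranges: [-145.02, 145.02], [-44.19, 115.74], [2.07, 154.8], [-57.11, 237.11], [16.16, 152.29], [-177.93, 177.93]. Speed limits (degrees/s): [147.25, 147.25, 180, 180, 180, 180].

## Interface

Orientations are given as [roll, pitch, yaw] about the fixed x, y, z axes, in that order (R = Rz(yaw) Ry(pitch) Rx(roll)).
In Python, from station import observe, eyes, order gives the robot as it stands. The module is installed in compiled form; this text tells all that it offers.
- The arm moves only by the shell command python3 -m pendant 'ROWS'. ROWS is JSON, a list that holds one entry, the list of rows, each a list of 7 numbers: the shift along the tool's x, y, z in m, then the turn, a rotation vector about the tool's x, y, z in degrees, then the closure, from 0 (fully open) to 1 (shut). In form: [[[dx, dy, dz, ax, ay, az, claw], ...]]. A call has 1 to 20 rows; each row shifts and turns the commanded pose from where the row before left it, along the tool's axes as they then stand; what a row does not reach is not made up. A row lasts 1/10 s, in which the tool goes at most 50 mm and 8.59 degrees, less where a joint would pass 70% of its speed; a pose out of reach is approached as far as the arm can. A call with a gripper value outside its range is refused whole. The fingers move at their own pace and stop on an object; the grip force is fixed at half the most. Time passes only in rows, so rows that do not move let the fingers close. It gives the time, the measured TCP pose, the force and the opening at its end, in the units of the state.
- observe(): the state, without advancing time (a new reading comes with each control period).
- eyes.get_image(name): name is "side" or "top"; returns a dict with "img" (400x640x3 uint8, red, green, blue), "fov_y" (degrees; the focal length in pixels is half the picture's height over the tangent of half this angle, whatever the lens; pixels are square), "cx", "cy" (the principal point, pixels), "pose" (4x4, takes a point from camera to world coordinates). Camera axes: x right, y up, looking along -z (the intrinsics and any distortion apply to the point x, -y, -z); pixel columns grow to the right and rows downward; lengths in m; the calibration is good to about 2 mm. A picture is of the moment at which its call begins. There is no depth.
- order.job_done(): hands the job in, once; it reports no verdict.
The state is a dict: "time_s": time; "joint_positions": joint angles; "qd": joint speeds; "joint_efforts": joint torques, N m; "position": TCP position; "eef_rot": TCP orientation; "ft_force": force on the tool from outside, world axes, zero at the start; "ft_torque": the same for the moment, N m; "opening": opening from 0.0 (shut) to 1.0 (fully open).
Only numpy, scipy, OpenCV 4.12 (cv2) and the standard library are available. Lean on these libraries where they do the work, as an engineer would, in place of code of your own. Each camera call takes 0.05 s, during which the arm holds its last target.

## Task

The windowed display carton is standing on the packing bench: push it high on its window side so that it topples onto its plain back, window up. Slide it gently home in the black steel corner, first its top end against the end stop, then its side against the long fence, pressing it against each with a steady push of about 15 N for a good second, never above 20 N; leave it flush with both and let go. Do not lift the carton, and leave the other goods where they are.

Things in the scene. Friction and masses are not known exactly. Their poses are not given: they have to be found in the camera images.
- carton_center (a point): Centre of the display carton: a blush-coloured rigid box, 100 mm wide (its x), 90 mm deep (its y), 180 mm tall (its z, foot to top), 0.4 to 0.65 kg, evenly loaded, too wide to grasp. The window side faces its -y, the plain back its +y. The centre is 90 mm above the foot. It starts standing, its back turned towards the end stop within 12 degrees; lying on its back it is 90 mm high.
- window_strip (a point): Middle of the 45 mm strip above the carton's window, on its -y side, 160 mm above the foot; axes as the carton's. The window (76 mm wide, pink-capped tubes behind) is backed: the whole side acts as a flat face. Pushed here, the carton falls by itself after about 70 to 90 mm; pushed low it only slides. Toppled, it lies with its top end 40 to 130 mm short of the end stop.
- corner: Inner corner of a fixed black steel squaring corner (two bars, 30 mm high, 20 mm thick, on a thin dark mat): the point where the bars' inner faces meet the bench. x points across the fence, away from the robot; y along the fence towards the end stop. The seated carton's centre is at x -50, y -90 mm, 45 mm up, long axis along y, side against the fence, top end against the stop.
- fence: The long bar of the corner; same origin and axes as the corner. Its inner face is the plane x = 0, its steel at +x; it runs 400 mm from the corner towards -y. Rigid, fixed.
- end_stop: The short bar of the corner; same origin and axes as the corner. Its inner face is the plane y = 0, its steel at +y; it runs 150 mm from the corner towards -x. Rigid: one more millimetre of push past contact adds roughly 10 N. Sliding the lying carton takes about 2 to 8 N of the push.
- small_carton: Leave alone: small plain brown carton, 60 x 60 x 90 mm tall, standing behind the fence. Origin: centre of its underside. It, the tape roll and the jar stand in a row behind the fence in any order.
- tape_roll: Leave alone: roll of brown tape, 90 mm across, 48 mm high, lying flat behind the fence. Origin: centre of its underside.
- jar: Leave alone: white jar with black lid, 60 mm across and 60 mm high, behind the fence. Origin: centre of its underside.
- bundle_a: Leave alone: standing bundle of pink-capped tubes, 75 x 45 x 80 mm tall, beyond the end stop. Origin: centre of its underside.
- bundle_b: Leave alone: standing bundle of black-capped tubes, 60 x 45 x 70 mm tall, near the open end of the fence. Origin: centre of its underside.
- knife: Leave alone: closed grey box knife lying on the bench, about 140 x 22 x 18 mm, on the robot's side. Origin: centre of its underside.
- tube_loose: Leave alone: single pink-capped tube lying on the bench, 100 x 16 x 16 mm, beyond the end stop. Origin: centre of its underside.

How it is judged (in metres and radians):
On the way, in this order (a step that is already met when the one before it is completed fails the run):
1. the carton has toppled onto its plain back, window up (angle between carton_center's own y axis and vertical above 3.05 rad and height (world z) of carton_center below 0.05 m and angular speed of carton below 0.3 rad/s), for 0.2 s.
2. the carton's top end is pressed against the end stop with at least 4 N (angle between carton_center's own y axis and vertical above 3.05 rad and contact force between carton and end_stop above 4 N), for 0.5 s.
3. the carton's side is pressed against the long fence with at least 4 N (angle between carton_center's own y axis and vertical above 3.05 rad and contact force between carton and fence above 4 N), for 0.5 s.
At the end, for the whole second after the job is handed in: The carton lies at rest flat on its plain back on the bench, window up, top end against the end stop and side against the long fence: each gap at most 1.5 mm at its middle, its long axis parallel to the fence within 0.03 rad; released (angle between carton_center's own y axis and vertical above 3.05 rad and height (world z) of carton_center below 0.05 m and x of carton_center in the frame of corner between -0.0515 and -0.046 m and y of carton_center in the frame of corner between -0.0915 and -0.086 m and angle between the z axis of carton_center and the y axis of corner, either way round below 0.03 rad and linear speed of carton below 0.01 m/s); the robot touches nothing.
It fails at once if the carton is pushed by the robot with more than 25 N (contact force between any of the fingers, the arm and carton above 25 N).
It fails at once if the carton is lifted (centre more than 125 mm above the bench) (height (world z) of carton_center above 0.125 m).
It fails at once if another article on the bench is moved by more than 20 mm (distance of any of small_carton, tape_roll, jar, bundle_a, bundle_b, knife, tube_loose from where it was at the start of the episode above 0.02 m).
It also fails if it takes over 72 s, if anything falls off the work surface, if the arm or the gripper's body presses on something with over 40 N, if the wrist force passes 120 N, or if a joint passes its speed limit or range.

## Working session

There is one attempt and no reset: what is moved stays moved. The work goes in short steps, Python scripts to look and compute and a shell command to move; the robot and the scene stay as the last step left them, time stands still between calls to the robot, and variables do not carry over. Pictures are saved under pics/ and viewed, and the job is handed in when it is done.

```bash
mkdir -p pics
python3 - <<'E'
from station import observe, eyes
import cv2
print(observe())
for n in("side","top"):
    d=eyes.get_image(n); cv2.imwrite(f"pics/{n}0.png",d["img"][:,:,::-1]); print({k:v for k,v in d.items() if k!="img"})
E
```

```text
{'time_s': 0.0, 'joint_positions': array([ 5.70097680e+01,  1.96342206e+01,  8.73778972e+01,  4.23981468e-05,
        7.30746374e+01, -8.36445861e+00]), 'qd': array([-0.02932384, -0.04268225,  0.11583394,  0.03611946, -0.0361252 ,
        0.0180014 ]), 'joint_efforts': array([ 4.35839211e-04, -4.31261909e+01, -2.44210517e+01,  7.17068324e-02,
        5.62585273e-02, -1.53894198e-04]), 'position': array([0.21851994, 0.47693045, 0.24006096]), 'eef_rot': array([-8.99873397e+01,  8.58264864e-02,  6.53742238e+01]), 'ft_force': array([-0.39101789,  0.65601487, -0.15859486]), 'ft_torque': array([-0.03004712, -0.00448043, -0.02811195]), 'opening': 0.9984329292962618}
{'fov_y': 54.34268707887232, 'cx': 324.837302259222, 'cy': 196.65980385398282, 'pose': array([[ 0.79078237,  0.41126757, -0.45334561,  0.09410014],
       [-0.61208427,  0.5361692 , -0.58127054, -0.60799049],
       [ 0.00401223,  0.73714421,  0.67572355,  0.85273278],
       [ 0.        ,  0.        ,  0.        ,  1.        ]])}
{'fov_y': 57.44679055768069, 'cx': 312.2072632481188, 'cy': 198.78537191752943, 'pose': array([[-0.02052131,  0.9935354 , -0.11165253,  0.46870684],
       [-0.99935355, -0.01708681,  0.03163113,  0.02091771],
       [ 0.02951886,  0.11222947,  0.99324377,  0.90686622],
       [ 0.        ,  0.        ,  0.        ,  1.        ]])}
```

View pics/side0.png

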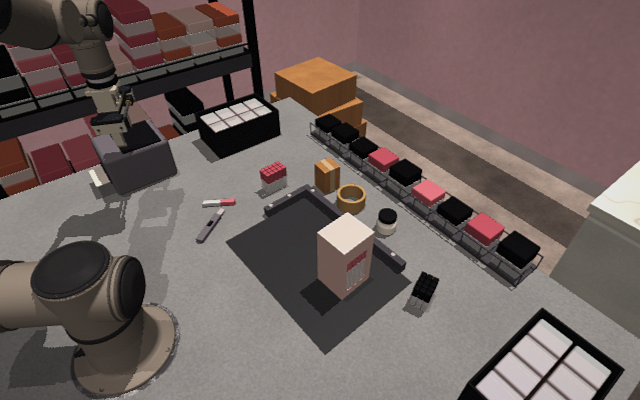

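View pics/top0.png

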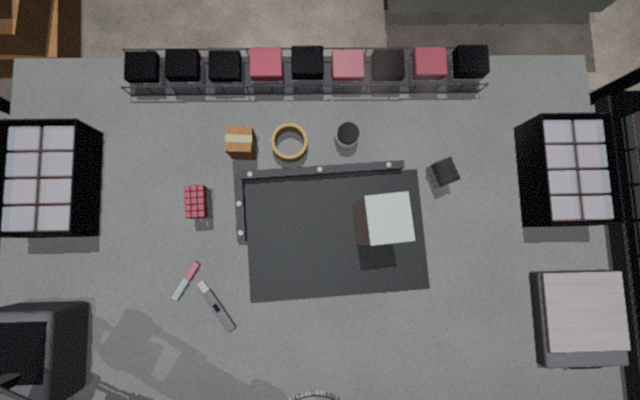

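The side view shows the carton standing near (345,255), with its window facing right and towards the camera, and the black corner at (310,190). In the top view the corner is near (245,180), the carton top near (389,218), and the window side faces right (-y). I'll enlarge both views to measure them.

```bash
python3 - <<'E'
import cv2
t=cv2.imread("pics/top0.png");s=cv2.imread("pics/side0.png")
c=t[145:305,225:435];cv2.imwrite("pics/topc.png",cv2.resize(cv2.convertScaleAbs(c,alpha=1.6,beta=20),None,fx=3.7,fy=3.7,interpolation=cv2.INTER_CUBIC))
c=s[175:355,225:445];cv2.imwrite("pics/sidec.png",cv2.resize(cv2.convertScaleAbs(c,alpha=1.6,beta=20),None,fx=3.3,fy=3.3,interpolation=cv2.INTER_CUBIC))
E
cat > h.py <<'E'
import numpy as np,cv2
from station import observe,eyes
def ray(d,u,v):
    f=200/np.tan(np.radians(d["fov_y"]/2)); P=d["pose"]
    return P[:3,3],P[:3,:3]@np.array([(u-d["cx"])/f,-(v-d["cy"])/f,-1])
def onz(d,u,v,z):
    o,r=ray(d,u,v); return o+r*(z-o[2])/r[2]
def tri(d1,p1,d2,p2):
    o1,r1=ray(d1,*p1);o2,r2=ray(d2,*p2)
    t=np.linalg.lstsq(np.c_[r1,-r2],o2-o1,rcond=None)[0]
    a=o1+t[0]*r1;b=o2+t[1]*r2
    return (a+b)/2,np.linalg.norm(a-b)
def proj(d,p):
    f=200/np.tan(np.radians(d["fov_y"]/2)); P=d["pose"]; c=P[:3,:3].T@(np.array(p)-P[:3,3])
    return d["cx"]+f*c[0]/-c[2], d["cy"]-f*c[1]/-c[2]
E
```

```text
(no output)
```

View pics/topc.png

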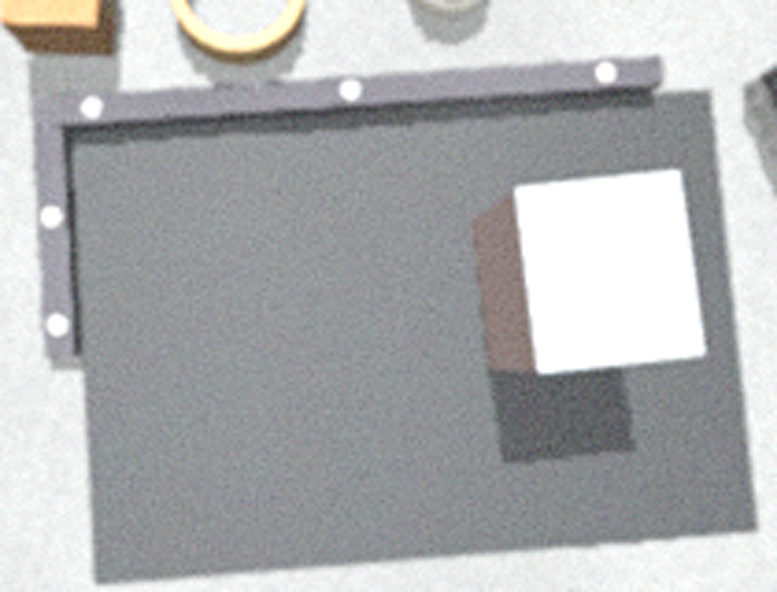

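View pics/sidec.png

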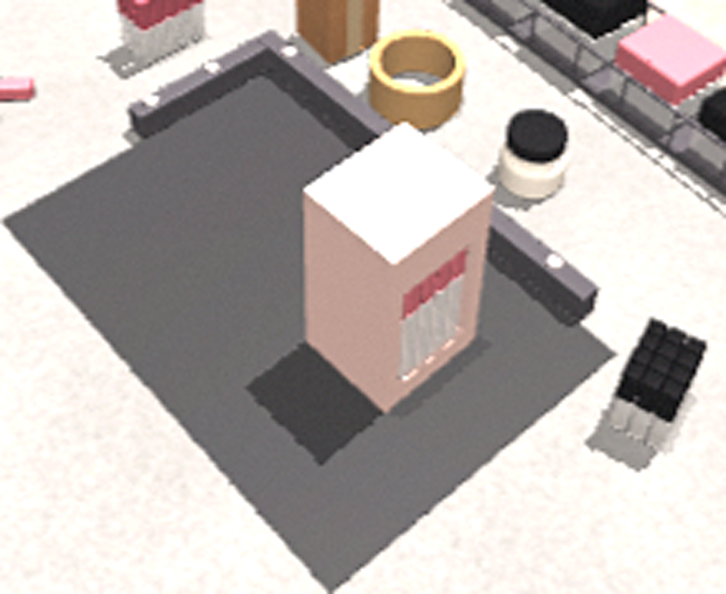

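```bash
cat >> h.py <<'E'
def crop(p,s,ox,oy): return ((p[0]+.5)/s-.5+ox,(p[1]+.5)/s-.5+oy)
E
python3 - <<'E'
from h import *
t=eyes.get_image("top");s=eyes.get_image("side")
T=lambda x,y:crop((x,y),3.7,225,145)
S=lambda x,y:crop((x,y),3.3,225,175)
print("corner top tri",tri(t,T(65,127),s,S(264,70)), "z.03:",onz(t,*T(65,127),.03),onz(s,*S(264,70),.03))
print("fence end",onz(t,*T(660,90),.03), "stop end",onz(t,*T(75,353),.03), onz(s,*S(145,107),.03))
print("side: fence inner end",onz(s,*S(575,296),.03))
# 4 top corners: order back-far, win-far, win-near, back-near
for a,b in [((515,187),(404,124)),((682,170),(493,190)),((705,354),(395,263)),((538,374),(304,189))]:
    print(tri(t,T(*a),s,S(*b)), onz(t,*T(*a),.18), onz(s,*S(*b),.18))
print("foot win-near",onz(s,*S(387,412),0),"foot win-far",onz(s,*S(475,343),0),"foot back-near",onz(s,*S(306,338),0))
print("bundle_b top",onz(t,*(444,172),.07))
E
```

```text
corner top tri (array([ 0.62075742,  0.16830179, -0.00160013]), np.float64(0.007133607043884296)) z.03: [0.61846708 0.1614679  0.03      ] [0.59818596 0.14112238 0.03      ]
fence end [ 0.63725531 -0.23196556  0.03      ] stop end [0.47141663 0.15495083 0.03      ] [0.4820534  0.16661649 0.03      ]
side: fence inner end [ 0.63936496 -0.22707363  0.03      ]
(array([ 0.55557163, -0.10635415,  0.17874271]), np.float64(0.001223963157661561)) [ 0.55594694 -0.10646817  0.18      ] [ 0.55411998 -0.10706315  0.18      ]
(array([ 0.56207584, -0.19721811,  0.18144394]), np.float64(0.0035157212768520013)) [ 0.5637695  -0.19868295  0.18      ] [ 0.56131569 -0.1957236   0.18      ]
(array([ 0.46339317, -0.2053685 ,  0.18224158]), np.float64(0.00022676346349937232)) [ 0.46347248 -0.20613258  0.18      ] [ 0.46452218 -0.20397443  0.18      ]
(array([ 0.45500018, -0.11501964,  0.18181645]), np.float64(0.0006810220406256201)) [ 0.45467524 -0.11517894  0.18      ] [ 0.45628321 -0.11384103  0.18      ]
foot win-near [ 0.46599714 -0.2033232   0.        ] foot win-far [ 5.62090174e-01 -1.97382820e-01 -1.11022302e-16] foot back-near [ 4.58009939e-01 -1.11216442e-01 -1.11022302e-16]
bundle_b top [ 0.62087061 -0.31729432  0.07      ]
```

Two views agree: the carton top stands at 0.18 m, as given. The carton's centre is near (0.509, -0.156) at yaw about 4.8°. The corner is near (0.618, 0.161) at yaw about 2.7°. Next I turn the tool, shut the jaws and move behind the window side.

```bash
python3 -m pendant '[[[0,0,0,0,7.575,0,1],[0,0,0,0,7.575,0,1],[0,0,0,0,7.575,0,1],[0,0,0,0,7.575,0,1],[0,0,0,0,7.575,0,1],[0,0,0,0,7.575,0,1],[0,0,0,0,7.575,0,1],[0,0,0,0,7.575,0,1]]]'
```

```text
time_s: 1.0
position: [0.2187, 0.4772, 0.2405]
eef_rot: [-90.0, 0.0, 4.5]
ft_force: [0.5, -0.2, 0.5]
opening: 0.353
```

```bash
python3 -m pendant '[[[0.0123,0,-0.04,0,0,0,1],[0.0123,0,-0.04,0,0,0,1],[0.0123,0,-0.04,0,0,0,1],[0.0123,0,-0.04,0,0,0,1],[0.0123,0,-0.04,0,0,0,1],[0.0123,0,-0.04,0,0,0,1],[0.0123,0,-0.04,0,0,0,1],[0.0123,0,-0.04,0,0,0,1],[0.0123,0,-0.04,0,0,0,1],[0.0123,0,-0.04,0,0,0,1],[0.0123,0,-0.04,0,0,0,1],[0.0123,0,-0.04,0,0,0,1],[0.0123,0,-0.04,0,0,0,1],[0.0123,0,-0.04,0,0,0,1],[0.0123,0,-0.04,0,0,0,1],[0.0123,0,-0.04,0,0,0,1],[0.0123,0,-0.04,0,0,0,1],[0.0123,0,-0.04,0,0,0,1],[0.0123,0,-0.04,0,0,0,1],[0,0,0,0,0,0,1]]]'
```

```text
time_s: 3.0
position: [0.5156, -0.265, 0.2394]
eef_rot: [-90.1, 0.0, 4.6]
ft_force: [-1.1, -0.4, -0.1]
opening: 0.007
```

```bash
python3 -m pendant '[[[0,0.025,0,0,0,0,1],[0,0.025,0,0,0,0,1],[0,0.025,0,0,0,0,1],[0,0,0.015,0,0,0,1],[0,0,0.015,0,0,0,1],[0,0,0.005,0,0,0,1],[0,0,0.003,0,0,0,1],[0,0,0.003,0,0,0,1],[0,0,0.003,0,0,0,1],[0,0,0.003,0,0,0,1],[0,0,0.003,0,0,0,1],[0,0,0.003,0,0,0,1],[0,0,0.003,0,0,0,1],[0,0,0.003,0,0,0,1],[0,0,0.003,0,0,0,1],[0,0,0.003,0,0,0,1]]]'
python3 - <<'E'
from h import *
cv2.imwrite("pics/s1.png",eyes.get_image("side")["img"][120:360,180:520,::-1])
E
```

```text
time_s: 4.6
position: [0.5095, -0.1957, 0.1658]
eef_rot: [-90.0, -0.0, 4.8]
ft_force: [0.8, -2.2, 2.5]
opening: 0.007
```

View pics/s1.png

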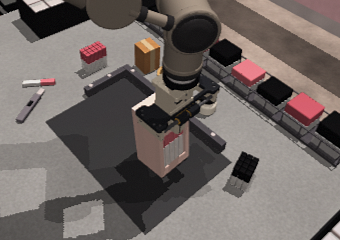

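The image shows the finger on the strip above the window (about (175,120) in the crop). The carton is just starting to tip and the force is about 2 N. I'll keep pushing.

```bash
python3 -m pendant '[[[0,0,0.003,0,0,0,1],[0,0,0.003,0,0,0,1],[0,0,0.003,0,0,0,1],[0,0,0.003,0,0,0,1],[0,0,0.003,0,0,0,1],[0,0,0.003,0,0,0,1],[0,0,0.003,0,0,0,1],[0,0,0.003,0,0,0,1],[0,0,0.003,0,0,0,1],[0,0,0.003,0,0,0,1],[0,0,0.003,0,0,0,1],[0,0,0.003,0,0,0,1],[0,0,0.003,0,0,0,1],[0,0,0.003,0,0,0,1],[0,0,0.003,0,0,0,1],[0,0,0.003,0,0,0,1],[0,0,0.003,0,0,0,1],[0,0,0.003,0,0,0,1]]]'
python3 - <<'E'
from h import *
cv2.imwrite("pics/s2.png",eyes.get_image("side")["img"][120:360,180:520,::-1])
E
```

```text
time_s: 6.45
position: [0.5049, -0.1417, 0.1656]
eef_rot: [-90.0, 0.0, 4.8]
ft_force: [0.0, -0.5, -0.4]
opening: 0.005
```

View pics/s2.png

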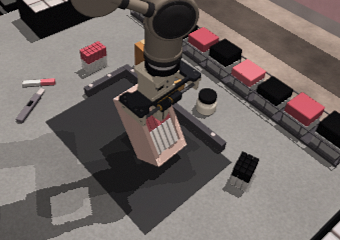

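The carton is tilted well over, with the window foot edge at about (160,165) in the crop, and the force has dropped to about 0.5 N. It is near its balance point, so I'll push a little more.

```bash
python3 -m pendant '[[[0,0,0.003,0,0,0,1],[0,0,0.003,0,0,0,1],[0,0,0.003,0,0,0,1],[0,0,0.003,0,0,0,1],[0,0,0.003,0,0,0,1],[0,0,0.003,0,0,0,1],[0,0,0.003,0,0,0,1],[0,0,0.003,0,0,0,1],[0,0,0,0,0,0,1],[0,0,0,0,0,0,1],[0,0,0,0,0,0,1]]]'
python3 - <<'E'
from h import *
cv2.imwrite("pics/s3.png",eyes.get_image("side")["img"][120:360,180:520,::-1])
E
```

```text
time_s: 7.6
position: [0.503, -0.1182, 0.1657]
eef_rot: [-90.0, -0.0, 4.8]
ft_force: [-0.2, -0.4, -0.1]
opening: 0.002
```

View pics/s3.png

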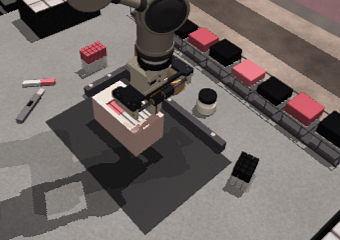

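The carton has toppled and lies window up. I'll back off and then measure where it lies.

```bash
python3 -m pendant '[[[0,0,-0.03,0,0,0,1],[0,0,-0.04,0,0,0,1],[0,0,-0.04,0,0,0,1],[0,0,-0.03,0,0,0,1],[0,0,0,0,0,0,1]]]'
python3 - <<'E'
from h import *
for n in("side","top"):
    im=eyes.get_image(n)["img"][:,:,::-1]; cv2.imwrite(f"pics/{n}4.png",im)
    c=im[145:305,225:435] if n=="top" else im[175:355,225:445]
    f=3.7 if n=="top" else 3.3
    cv2.imwrite(f"pics/{n}4c.png",cv2.resize(cv2.convertScaleAbs(c,alpha=1.5,beta=10),None,fx=f,fy=f,interpolation=cv2.INTER_CUBIC))
E
```

```text
time_s: 8.15
position: [0.5146, -0.2615, 0.1654]
eef_rot: [-90.1, -0.0, 4.6]
ft_force: [0.3, 0.5, -0.3]
opening: 0.004
```

View pics/top4c.png

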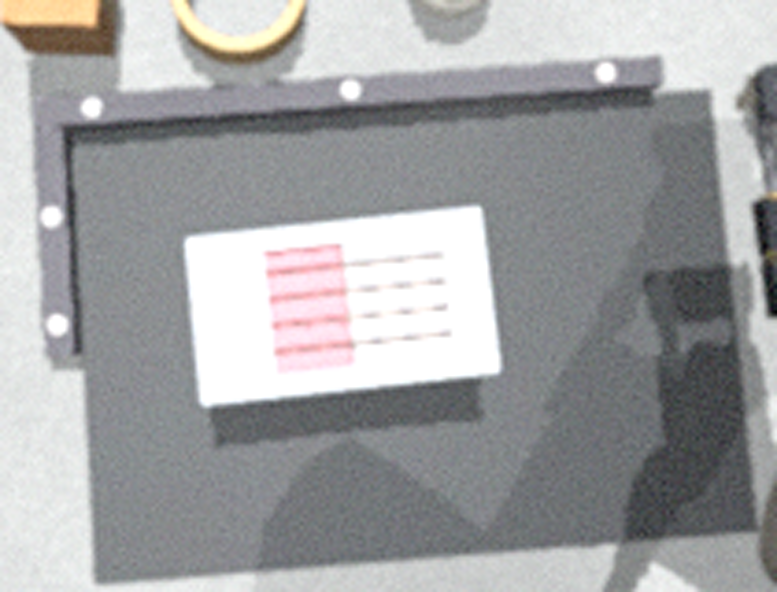

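View pics/side4c.png

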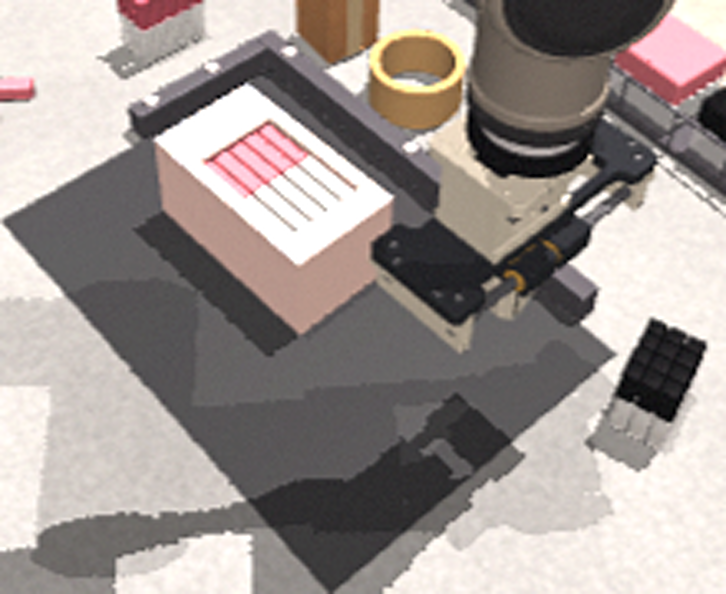

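```bash
cat >> h.py <<'E'
def T(x,y): return crop((x,y),3.7,225,145)
def S(x,y): return crop((x,y),3.3,225,175)
E
python3 - <<'E'
from h import *
t=eyes.get_image("top");s=eyes.get_image("side")
C=np.array([.6185,.1615]);a=np.radians(2.7);R=np.array([[np.cos(a),np.sin(a)],[-np.sin(a),np.cos(a)]])
# sub-pixel outline from colour mask + minAreaRect -> top quad
im=t["img"].astype(int); m=((im[:,:,0]>150)&(im.min(2)>90)).astype(np.uint8); m[:,:240]=0;m[:,380:]=0;m[:185]=0;m[270:]=0
m=cv2.morphologyEx(m,cv2.MORPH_CLOSE,np.ones((9,9)))
c=max(cv2.findContours(m,0,2)[0],key=cv2.contourArea); r=cv2.minAreaRect(c); print(r,(cv2.boxPoints(r)).round(1).tolist())
# tf(top far), ff, fn, tn
for p,q in [((186,238),(250,85)),((482,207),(392,200)),((499,372),(300,265)),((203,405),(157,145))]:
    X,e=tri(t,T(*p),s,S(*q)); Z=onz(t,*T(*p),.09); print(X.round(4),round(e,4),Z.round(4),"corner frame",(R@(Z[:2]-C)).round(4), (R@(onz(s,*S(*q),.09)[:2]-C)).round(4))
E
```

```text
((316.9466857910156, 227.13243103027344), (45.11266326904297, 80.97715759277344), 84.03550720214844) [[274.29998779296875, 208.89999389648438], [354.8999938964844, 200.5], [359.6000061035156, 245.39999389648438], [279.0, 253.8000030517578]]
[0.5398 0.0785 0.0901] 0.0017 [0.539  0.0789 0.09  ] corner frame [-0.0833 -0.0787] [-0.0818 -0.0796]
[ 0.5536 -0.1007  0.0909] 0.0025 [ 0.5548 -0.1015  0.09  ] corner frame [-0.076  -0.2597] [-0.0777 -0.2577]
[ 0.455  -0.1084  0.0914] 0.0008 [ 0.4546 -0.1085  0.09  ] corner frame [-0.1764 -0.2619] [-0.175  -0.2612]
[0.4392 0.0697 0.0857] 0.0013 [0.4388 0.0697 0.09  ] corner frame [-0.1838 -0.0832] [-0.185  -0.0874]
```

The carton lies flat with its top face at 0.09 m. In the corner frame its centre is about (-0.130, -0.171), its yaw is about 2.4° and its top end is about 80 mm short of the stop. I'll square the tool to the corner, tilt it 15° with the tip leading, then go down behind the foot end.

```bash
python3 -m pendant '[[[0,0,0,0,1.9,0,1],[-0.003,0,0,7.5,0,0,1],[0,0,0,7.5,0,0,1],[0,0.030,-0.008,0,0,0,1],[0,0.030,-0.008,0,0,0,1],[0,0.030,-0.008,0,0,0,1],[0,0.030,-0.008,0,0,0,1],[0,0.0067,0.0251,0,0,0,1],[0,0.0067,0.0251,0,0,0,1],[0,0.0067,0.0251,0,0,0,1],[0,0.0067,0.0251,0,0,0,1],[0,0.0040,0.0150,0,0,0,1],[0,0,0,0,0,0,1]]]'
```

```text
time_s: 9.65
position: [0.5054, -0.1358, 0.042]
eef_rot: [-75.0, 0.0, 3.1]
ft_force: [0.9, -0.9, 1.4]
opening: 0.007
```

```bash
python3 -m pendant '[[[0,0.0013,0.0048,0,0,0,1],[0,0.0013,0.0048,0,0,0,1],[0,0.0005,0.0019,0,0,0,1],[0,0.0005,0.0019,0,0,0,1],[0,0.0005,0.0019,0,0,0,1],[0,0.0005,0.0019,0,0,0,1],[0,0.0005,0.0019,0,0,0,1],[0,0.0005,0.0019,0,0,0,1],[0,0.0008,0.0029,0,0,0,1],[0,0.0008,0.0029,0,0,0,1],[0,0.0008,0.0029,0,0,0,1],[0,0.0008,0.0029,0,0,0,1]]]'
```

```text
time_s: 10.85
position: [0.5041, -0.1046, 0.0416]
eef_rot: [-75.0, -0.0, 2.9]
ft_force: [-0.2, -3.8, -0.4]
opening: 0.007
```

```bash
python3 -m pendant '[[[0,0.0008,0.0029,0,0,0,1],[0,0.0008,0.0029,0,0,0,1],[0,0.0008,0.0029,0,0,0,1],[0,0.0008,0.0029,0,0,0,1],[0,0.0008,0.0029,0,0,0,1],[0,0.0008,0.0029,0,0,0,1],[0,0.0008,0.0029,0,0,0,1],[0,0.0008,0.0029,0,0,0,1],[0,0.0008,0.0029,0,0,0,1],[0,0.0008,0.0029,0,0,0,1],[0,0.0008,0.0029,0,0,0,1],[0,0.0008,0.0029,0,0,0,1],[0,0.0008,0.0029,0,0,0,1],[0,0.0008,0.0029,0,0,0,1],[0,0.0008,0.0029,0,0,0,1],[0,0.0008,0.0029,0,0,0,1],[0,0.0008,0.0029,0,0,0,1],[0,0.0008,0.0029,0,0,0,1]]]'
python3 - <<'E'
from h import *
for n in("side","top"):
    im=eyes.get_image(n)["img"][:,:,::-1]
    c=im[145:305,225:435] if n=="top" else im[175:355,225:445]
    f=3.7 if n=="top" else 3.3
    cv2.imwrite(f"pics/{n}5c.png",cv2.resize(cv2.convertScaleAbs(c,alpha=1.5,beta=10),None,fx=f,fy=f,interpolation=cv2.INTER_CUBIC))
E
```

```text
time_s: 12.65
position: [0.5015, -0.0506, 0.0414]
eef_rot: [-75.0, -0.1, 2.9]
ft_force: [1.4, -6.3, 3.9]
opening: -0.002
```

View pics/top5c.png

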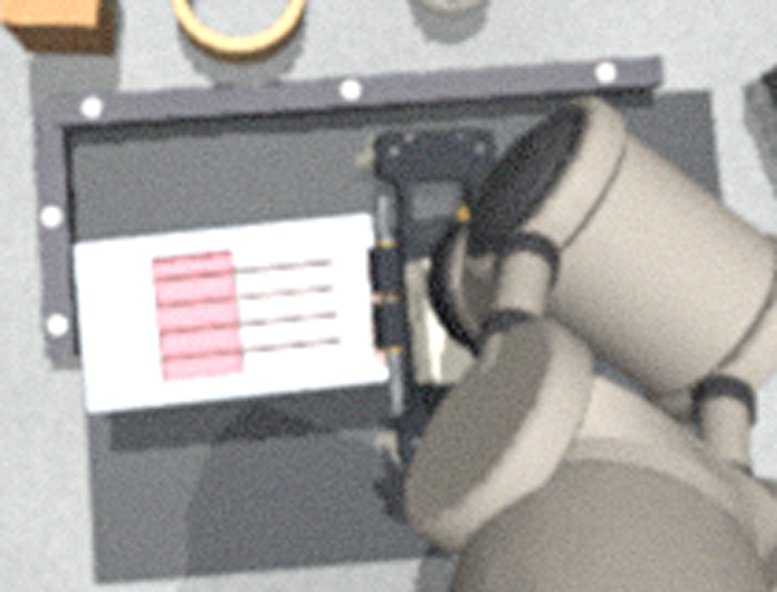

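The carton's top end is about 13 mm short of the stop, near (75,245) in the crop, and nearly square. I'll approach at 10 mm/s and then slower.

```bash
python3 -m pendant '[[[0,0.0003,0.00097,0,0,0,1],[0,0.0003,0.00097,0,0,0,1],[0,0.0003,0.00097,0,0,0,1],[0,0.0003,0.00097,0,0,0,1],[0,0.0003,0.00097,0,0,0,1],[0,0.0003,0.00097,0,0,0,1],[0,0.0003,0.00097,0,0,0,1],[0,0.0003,0.00097,0,0,0,1]]]'
```

```text
time_s: 13.55
position: [0.5015, -0.0432, 0.0413]
eef_rot: [-75.1, -0.1, 2.9]
ft_force: [-0.8, -8.1, 5.4]
opening: 0.007
```

```bash
python3 -m pendant '[[[0,0.00006,0.00102,0,0,0,1],[0,0.00006,0.00102,0,0,0,1],[0,0.00006,0.00102,0,0,0,1]]]'
```

```text
time_s: 13.85
position: [0.5008, -0.0396, 0.0416]
eef_rot: [-75.0, -0.0, 2.9]
ft_force: [0.3, -4.6, 1.0]
opening: 0.005
```

```bash
python3 -m pendant '[[[0,0.00013,0.00048,0,0,0,1],[0,0.00013,0.00048,0,0,0,1],[0,0.00013,0.00048,0,0,0,1],[0,0.00013,0.00048,0,0,0,1]]]'
```

```text
time_s: 14.25
position: [0.5006, -0.0376, 0.0415]
eef_rot: [-75.0, -0.0, 2.9]
ft_force: [-0.6, -5.9, 2.8]
opening: 0.006
```

```bash
python3 -m pendant '[[[0,0.0001,0.0005,0,0,0,1],[0,0.0001,0.0005,0,0,0,1],[0,0.0001,0.0005,0,0,0,1]]]';  python3 -m pendant '[[[0,0.0001,0.0005,0,0,0,1],[0,0.0001,0.0005,0,0,0,1]]]'
```

```text
time_s: 14.55
position: [0.5007, -0.0373, 0.0416]
eef_rot: [-75.1, -0.0, 2.9]
ft_force: [0.1, -13.3, 2.6]
opening: 0.004
time_s: 14.75
position: [0.5007, -0.0371, 0.0416]
eef_rot: [-75.2, -0.1, 2.9]
ft_force: [-2.6, -16.2, 2.9]
opening: 0.005
```

```bash
python3 -m pendant '[[[0,0,0,0,0,0,1],[0,0,0,0,0,0,1]]]';  python3 -m pendant '[[[0,0,0,0,0,0,1],[0,0,0,0,0,0,1],[0,0,0,0,0,0,1],[0,0,0,0,0,0,1],[0,0,0,0,0,0,1],[0,0,0,0,0,0,1],[0,0,0,0,0,0,1],[0,0,0,0,0,0,1],[0,0,0,0,0,0,1],[0,0,0,0,0,0,1],[0,0,0,0,0,0,1]]]'
python3 - <<'E'
from h import *
for n in("side","top"):
    im=eyes.get_image(n)["img"][:,:,::-1]
    c=im[145:305,225:435] if n=="top" else im[175:355,225:445]
    f=3.7 if n=="top" else 3.3
    cv2.imwrite(f"pics/{n}6c.png",cv2.resize(cv2.convertScaleAbs(c,alpha=1.5,beta=10),None,fx=f,fy=f,interpolation=cv2.INTER_CUBIC))
E
```

```text
time_s: 14.95
position: [0.5007, -0.0372, 0.0416]
eef_rot: [-75.2, -0.1, 2.9]
ft_force: [-2.4, -15.8, 2.3]
opening: 0.008
time_s: 16.05
position: [0.5007, -0.0371, 0.0416]
eef_rot: [-75.2, -0.1, 2.9]
ft_force: [-2.0, -15.4, 2.1]
opening: 0.004
```

View pics/top6c.png

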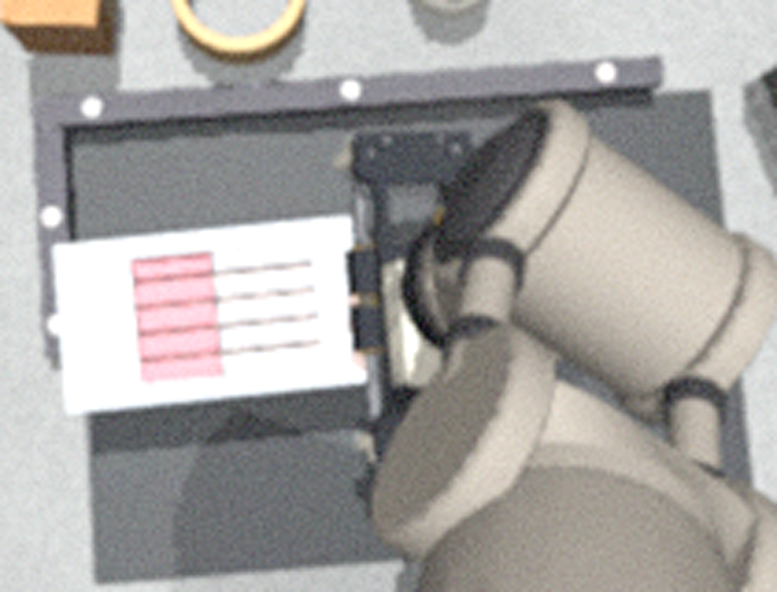

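View pics/side6c.png

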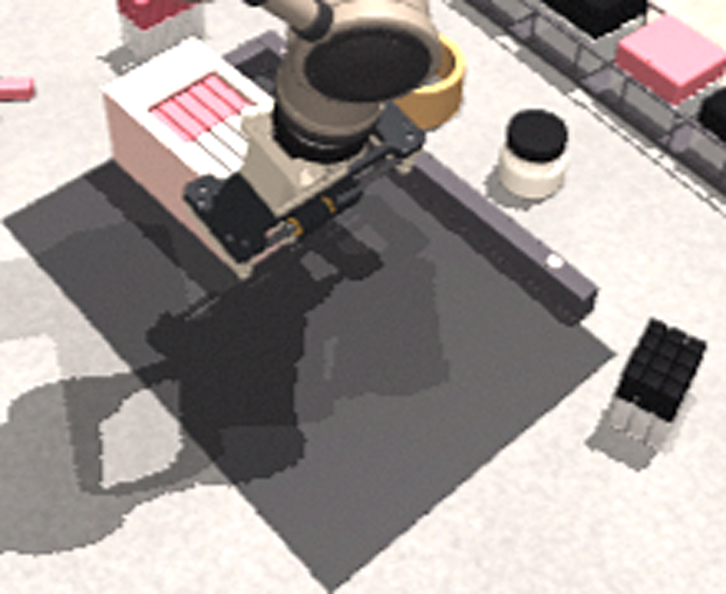

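The carton is pressed on the end stop at about 15.5 N for over a second, with the top edge over the bar near (60,330) in the top crop. I'll check its yaw and where the knife lies before going round to the near side.

Run:
```python
from h import *
t=eyes.get_image("top")
C=np.array([.6185,.1615]);a=np.radians(2.7);R=np.array([[np.cos(a),np.sin(a)],[-np.sin(a),np.cos(a)]])
for p in [(55,243),(351,215),(366,384),(67,413)]:
    Z=onz(t,*T(*p),.09); print("carton",(R@(Z[:2]-C)).round(4))
for p in [(198,283),(233,330)]: 
    Z=onz(t,*p,.01);print("knife",Z.round(3),(R@(Z[:2]-C)).round(3))
Z=onz(t,195,190,.08);print("bundle_a",Z.round(3),(R@(Z[:2]-C)).round(3))
for p in [(65,127),(350,109),(655,91)]: print("fence",(R@(onz(t,*T(*p),.03)[:2]-C)).round(4))
for p in [(65,127),(75,353)]: print("stop",(R@(onz(t,*T(*p),.03)[:2]-C)).round(4))
```

```text
carton [-0.0811  0.0001]
carton [-0.0758 -0.1795]
carton [-0.1781 -0.1813]
carton [-0.183  -0.0024]
knife [0.372 0.27  0.01 ] [-0.241  0.12 ]
knife [0.261 0.186 0.01 ] [-0.356  0.041]
bundle_a [0.586 0.26  0.08 ] [-0.028  0.1  ]
fence [-0. -0.]
fence [ 0.0003 -0.1871]
fence [-3.000e-04 -3.905e-01]
stop [-0. -0.]
stop [-0.1472  0.0004]
```

The image gives the top end at the stop with about 1.5° of yaw left, which the fence push should square out. I'll retreat, rise, turn 90° and go to the near side.

```bash
python3 -m pendant '[[[0,-0.0026,-0.0097,0,0,0,1],[0,-0.0052,-0.0193,0,0,0,1],[0,-0.0052,-0.0193,0,0,0,1],[0,-0.0357,0.0096,0,0,0,1],[0,-0.0357,0.0096,0,0,0,1],[0,-0.0357,0.0096,0,0,0,1],[0,0,0,-7.5,0,0,1],[0,0,0,-7.5,0,0,1],[0,0,0,0,8.2,0,1],[0,0,0,0,8.2,0,1],[0,0,0,0,8.2,0,1],[0,0,0,0,8.2,0,1],[0,0,0,0,8.2,0,1],[0,0,0,0,8.2,0,1],[0,0,0,0,8.2,0,1],[0,0,0,0,8.2,0,1],[0,0,0,0,8.2,0,1],[0,0,0,0,8.2,0,1],[0,0,0,0,8.2,0,1],[0,0,0,0,0,0,1]]]'
python3 - <<'E'
from h import *
C=np.array([.6185,.1615]);a=np.radians(2.7);R=np.array([[np.cos(a),np.sin(a)],[-np.sin(a),np.cos(a)]])
o=observe();print(R@(o["position"][:2]-C),o["ft_force"])
im=eyes.get_image("top")["img"][:,:,::-1]
cv2.imwrite("pics/top7c.png",cv2.resize(cv2.convertScaleAbs(im[145:305,225:435],alpha=1.5,beta=10),None,fx=3.7,fy=3.7,interpolation=cv2.INTER_CUBIC))
E
```

```text
time_s: 18.2
position: [0.5022, -0.084, 0.152]
eef_rot: [-90.1, 0.1, -87.4]
ft_force: [-0.4, 0.5, -0.3]
opening: 0.005
[-0.12777432 -0.23974861] [-0.36653176  0.50944623 -0.34422873]
```

View pics/top7c.png

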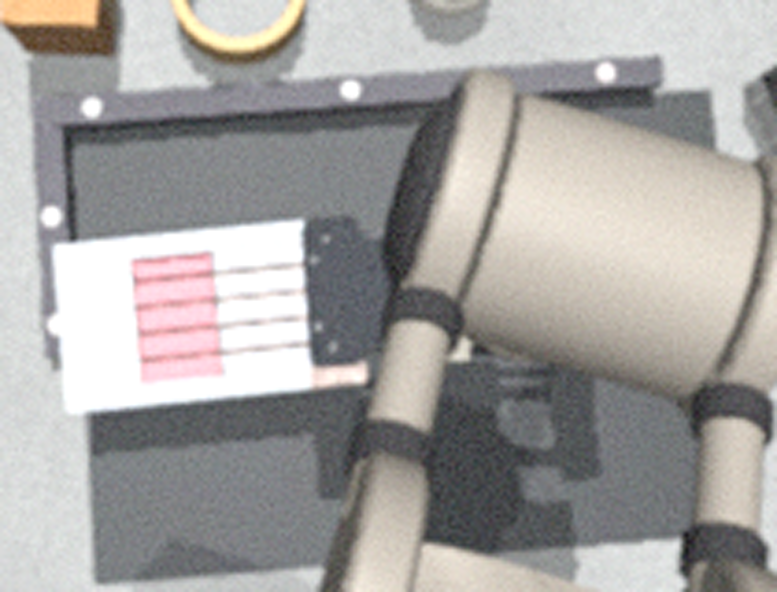

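The carton stays put with its top end at the stop (left edge (55,243)–(67,413)). Next I go over to the near side, tilt and descend.

```bash
python3 -m pendant '[[[-0.0388,0,-0.0205,0,0,0,1],[-0.0388,0,-0.0205,0,0,0,1],[-0.0388,0,-0.0205,0,0,0,1],[-0.0388,0,-0.0205,0,0,0,1],[0,0,0,7.5,0,0,1],[0,0,0,7.5,0,0,1],[0,0,0,0,0,0,1]]]'
python3 - <<'E'
from h import *
C=np.array([.6185,.1615]);a=np.radians(2.7);R=np.array([[np.cos(a),np.sin(a)],[-np.sin(a),np.cos(a)]])
o=observe();print(R@(o["position"][:2]-C),o["position"][2],o["eef_rot"],o["joint_positions"])
E
```

```text
time_s: 18.95
position: [0.4097, 0.0672, 0.1514]
eef_rot: [-75.2, 0.0, -87.1]
ft_force: [-0.2, -0.3, -0.4]
opening: 0.002
[-0.21303814 -0.08434626] 0.15141660802673698 [-7.51998744e+01  1.41713785e-04 -8.70783714e+01] [ -2.27761899   7.70636703 122.1830326    2.29097594  35.39035111
  83.10439006]
```

```bash
python3 -m pendant '[[[0,0.0264,-0.0071,0,0,0,1],[0,0.0264,-0.0071,0,0,0,1],[0,0.0264,-0.0071,0,0,0,1],[0,0.0264,-0.0071,0,0,0,1],[0,0,0,0,0,0,1]]]'
python3 - <<'E'
from h import *
C=np.array([.6185,.1615]);a=np.radians(2.7);R=np.array([[np.cos(a),np.sin(a)],[-np.sin(a),np.cos(a)]])
o=observe();print(R@(o["position"][:2]-C),o["position"][2],o["eef_rot"],o["ft_force"])
im=eyes.get_image("side")["img"][:,:,::-1]
cv2.imwrite("pics/side8c.png",cv2.resize(cv2.convertScaleAbs(im[145:325,195:415],alpha=1.5,beta=10),None,fx=3.3,fy=3.3,interpolation=cv2.INTER_CUBIC))
E
```

```text
time_s: 19.45
position: [0.4159, 0.0665, 0.0474]
eef_rot: [-75.9, 0.1, -87.2]
ft_force: [1.0, 0.2, -0.0]
opening: 0.005
[-0.20687416 -0.08531546] 0.04740758703826771 [-7.59322156e+01  7.65497904e-02 -8.72469632e+01] [ 1.01118878  0.22366203 -0.01713197]
```

View pics/side8c.png

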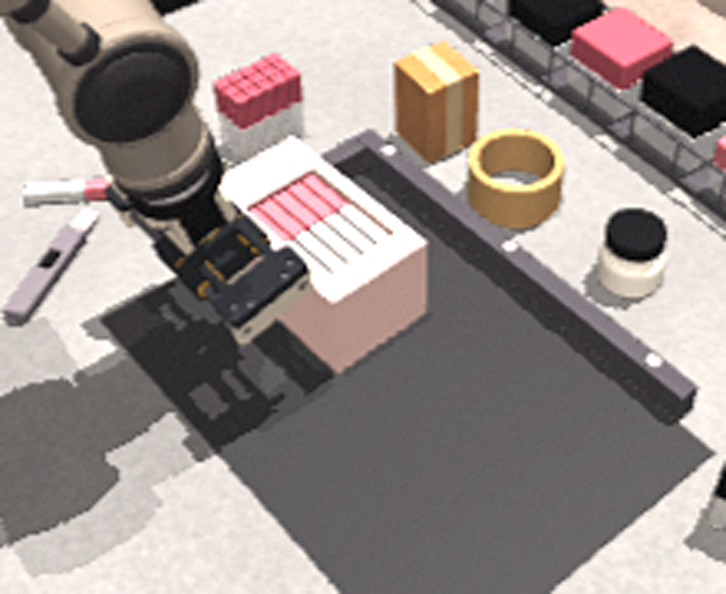

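The tool is at the near side with about 13 mm of gap. The arm is slightly short of reach here (z 0.047 instead of 0.041). I'll move forward first, then lower.

```bash
python3 -m pendant '[[[0,0.0010,0.0039,0,0,0,1],[0,0.0010,0.0039,0,0,0,1],[0,0.0029,-0.0008,0,0,0,1],[0,0.0029,-0.0008,0,0,0,1],[0,0,0,0,0,0,1]]]'
python3 - <<'E'
from h import *
C=np.array([.6185,.1615]);a=np.radians(2.7);R=np.array([[np.cos(a),np.sin(a)],[-np.sin(a),np.cos(a)]])
o=observe();print(R@(o["position"][:2]-C),o["position"][2],o["eef_rot"],o["ft_force"],o["joint_positions"])
E
```

```text
time_s: 20.0
position: [0.4248, 0.0672, 0.0453]
eef_rot: [-75.6, 0.1, -87.3]
ft_force: [0.1, -0.4, 0.1]
opening: 0.004
[-0.19797631 -0.08511659] 0.04531995461585253 [-7.56111218e+01  5.49911317e-02 -8.73050374e+01] [ 0.13647239 -0.36136434  0.10632997] [ -2.15400931  22.52628541 126.95183723   4.49955029  16.23413776
  80.99517923]
```

```bash
python3 -m pendant '[[[0,0,0,-5,0,0,1],[0,0.0030,-0.0005,0,0,0,1],[0,0.0003,0.0020,0,0,0,1],[0,0.0003,0.0020,0,0,0,1],[0,0.0003,0.0020,0,0,0,1],[0,0.0003,0.0020,0,0,0,1],[0,0.0003,0.0020,0,0,0,1],[0,0.0003,0.0020,0,0,0,1]]]'
python3 - <<'E'
from h import *
C=np.array([.6185,.1615]);a=np.radians(2.7);R=np.array([[np.cos(a),np.sin(a)],[-np.sin(a),np.cos(a)]])
o=observe();print(R@(o["position"][:2]-C),o["position"][2],o["eef_rot"],o["ft_force"],o["joint_positions"][4])
E
```

```text
time_s: 20.8
position: [0.4334, 0.0678, 0.0416]
eef_rot: [-81.0, 0.1, -87.3]
ft_force: [-8.2, -0.8, 5.5]
opening: 0.005
[-0.18929505 -0.0848278 ] 0.0415839402858135 [-8.10109614e+01  8.52862685e-02 -8.72869587e+01] [-8.16971803 -0.82896794  5.51844387] 24.92130368388778
```

```bash
python3 -m pendant '[[[0,0,0.0020,0,0,0,1],[0,0,0.0020,0,0,0,1],[0,0,0.0020,0,0,0,1],[0,0.0003,0.0020,0,0,0,1],[0,0.0003,0.0020,0,0,0,1],[0,0.0003,0.0020,0,0,0,1],[0,0.0003,0.0020,0,0,0,1],[0,0.0003,0.0020,0,0,0,1]]]'
python3 - <<'E'
from h import *
C=np.array([.6185,.1615]);a=np.radians(2.7);R=np.array([[np.cos(a),np.sin(a)],[-np.sin(a),np.cos(a)]])
o=observe();print(R@(o["position"][:2]-C),o["position"][2],o["eef_rot"],o["ft_force"])
im=eyes.get_image("top")["img"][:,:,::-1]
cv2.imwrite("pics/top9c.png",cv2.resize(cv2.convertScaleAbs(im[145:305,225:435],alpha=1.5,beta=10),None,fx=3.7,fy=3.7,interpolation=cv2.INTER_CUBIC))
E
```

```text
time_s: 21.6
position: [0.4531, 0.0685, 0.0435]
eef_rot: [-80.6, 0.1, -87.3]
ft_force: [-2.3, -0.0, -1.9]
opening: 0.007
[-0.16962466 -0.08513792] 0.043492800160639784 [-8.06098449e+01  5.36399665e-02 -8.73083141e+01] [-2.25393489 -0.03603391 -1.91618489]
```

View pics/top9c.png

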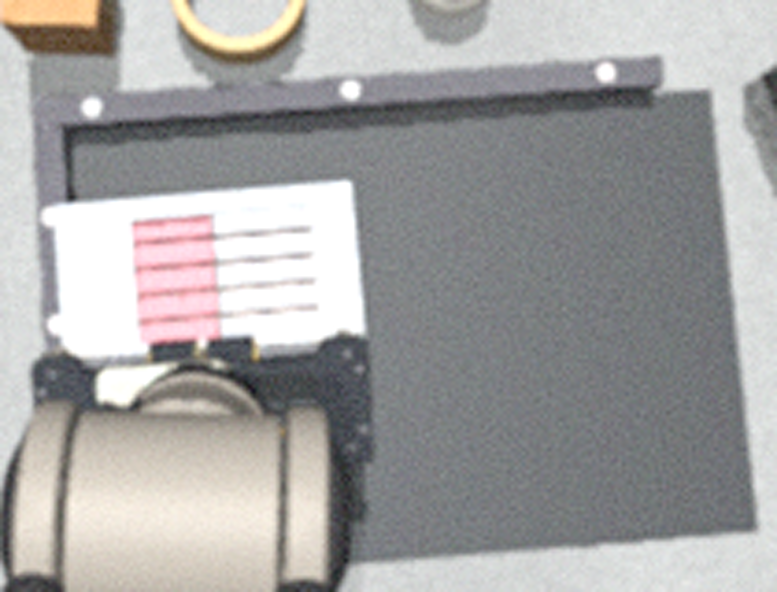

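The carton slides parallel to the fence and square (far edge (50,205)–(352,182)) with about 58 mm left. I'll keep sliding.

```bash
python3 -m pendant '[[[0,0.0005,0.0030,0,0,0,1],[0,0.0005,0.0030,0,0,0,1],[0,0.0005,0.0030,0,0,0,1],[0,0.0005,0.0030,0,0,0,1],[0,0.0005,0.0030,0,0,0,1],[0,0.0005,0.0030,0,0,0,1],[0,0.0005,0.0030,0,0,0,1],[0,0.0005,0.0030,0,0,0,1],[0,0.0005,0.0030,0,0,0,1],[0,0.0005,0.0030,0,0,0,1]]]'
python3 -m pendant '[[[0,0.0005,0.0030,0,0,0,1],[0,0.0005,0.0030,0,0,0,1],[0,0.0005,0.0030,0,0,0,1],[0,0.0005,0.0030,0,0,0,1],[0,0.0003,0.0020,0,0,0,1]]]'
python3 - <<'E'
from h import *
C=np.array([.6185,.1615]);a=np.radians(2.7);R=np.array([[np.cos(a),np.sin(a)],[-np.sin(a),np.cos(a)]])
o=observe();print(R@(o["position"][:2]-C),o["position"][2],o["eef_rot"],o["ft_force"])
im=eyes.get_image("top")["img"][:,:,::-1]
cv2.imwrite("pics/top10c.png",cv2.resize(cv2.convertScaleAbs(im[145:305,225:435],alpha=1.5,beta=10),None,fx=3.7,fy=3.7,interpolation=cv2.INTER_CUBIC))
E
```

```text
time_s: 22.65
position: [0.4825, 0.07, 0.0435]
eef_rot: [-80.7, 0.1, -87.3]
ft_force: [-7.0, -0.5, 4.2]
opening: 0.009
time_s: 23.15
position: [0.497, 0.0706, 0.0436]
eef_rot: [-80.7, 0.1, -87.3]
ft_force: [-5.8, 0.5, 2.7]
opening: 0.009
[-0.12567345 -0.08508155] 0.04359771561753224 [-8.06778153e+01  6.05267715e-02 -8.73096283e+01] [-5.77533543  0.52998846  2.68067137]
```

View pics/top10c.png

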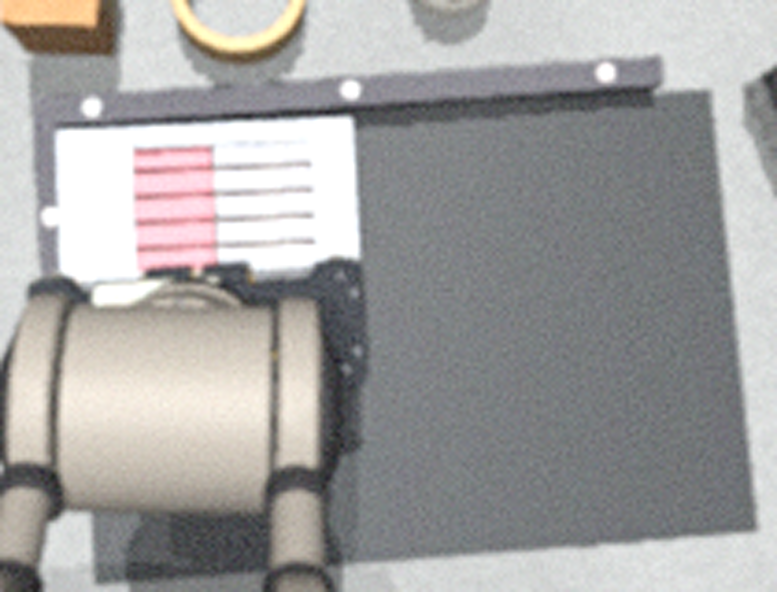

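```bash
python3 -m pendant '[[[0,0.0001,0.0010,0,0,0,1],[0,0.0001,0.0010,0,0,0,1],[0,0.0001,0.0010,0,0,0,1],[0,0.0001,0.0010,0,0,0,1],[0,0.0001,0.0010,0,0,0,1],[0,0.0001,0.0010,0,0,0,1],[0,0.0001,0.0010,0,0,0,1]]]'
python3 -m pendant '[[[0,0.0001,0.0010,0,0,0,1],[0,0.0001,0.0010,0,0,0,1]]]'
```

```text
time_s: 23.9
position: [0.5047, 0.0709, 0.0439]
eef_rot: [-80.6, 0.1, -87.3]
ft_force: [-3.7, 0.2, -1.7]
opening: 0.002
time_s: 24.1
position: [0.5066, 0.071, 0.044]
eef_rot: [-80.6, 0.1, -87.3]
ft_force: [-2.3, -1.3, -1.8]
opening: 0.003
```

```bash
python3 -m pendant '[[[0,0.0001,0.0005,0,0,0,1],[0,0.0001,0.0005,0,0,0,1],[0,0.0001,0.0005,0,0,0,1],[0,0.0001,0.0005,0,0,0,1]]]'
python3 -m pendant '[[[0,0.0001,0.0005,0,0,0,1],[0,0.0001,0.0005,0,0,0,1]]]'
```

```text
time_s: 24.5
position: [0.5085, 0.0711, 0.044]
eef_rot: [-80.6, 0.1, -87.3]
ft_force: [-2.2, 0.1, -1.3]
opening: 0.003
time_s: 24.7
position: [0.5096, 0.0711, 0.044]
eef_rot: [-80.6, 0.1, -87.3]
ft_force: [-2.8, 0.1, -1.5]
opening: 0.004
```

```bash
python3 -m pendant '[[[0,0.0001,0.0005,0,0,0,1],[0,0.0001,0.0005,0,0,0,1]]]'
python3 -m pendant '[[[0,0.0001,0.0005,0,0,0,1],[0,0.0001,0.0005,0,0,0,1]]]'
```

```text
time_s: 24.9
position: [0.5104, 0.0711, 0.0439]
eef_rot: [-80.6, 0.1, -87.3]
ft_force: [-3.2, -0.3, -1.6]
opening: 0.005
time_s: 25.1
position: [0.5106, 0.0711, 0.0437]
eef_rot: [-80.7, 0.1, -87.3]
ft_force: [-6.8, -0.3, 1.5]
opening: 0.006
```

```bash
python3 -m pendant '[[[0,0.0001,0.0005,0,0,0,1]]]'
python3 -m pendant '[[[0,0.0001,0.0005,0,0,0,1]]]'
python3 -m pendant '[[[0,0.0001,0.0005,0,0,0,1]]]'
```

```text
time_s: 25.2
position: [0.5107, 0.0712, 0.0436]
eef_rot: [-80.8, 0.1, -87.3]
ft_force: [-8.8, -1.4, 4.0]
opening: 0.002
time_s: 25.3
position: [0.5108, 0.0711, 0.0436]
eef_rot: [-80.8, 0.1, -87.3]
ft_force: [-10.1, -1.9, 5.6]
opening: 0.004
time_s: 25.4
position: [0.5109, 0.0711, 0.0435]
eef_rot: [-80.9, 0.1, -87.3]
ft_force: [-12.7, -2.5, 6.7]
opening: 0.007
```

```bash
python3 -m pendant '[[[0,-0.0002,0.0004,0,0,0,1]]]'
python3 -m pendant '[[[0,-0.0001,0.0002,0,0,0,1],[0,0,0,0,0,0,1]]]'
```

```text
time_s: 25.5
position: [0.5109, 0.0711, 0.0437]
eef_rot: [-80.9, 0.1, -87.3]
ft_force: [-11.7, -3.1, 2.9]
opening: 0.008
time_s: 25.7
position: [0.511, 0.0711, 0.0437]
eef_rot: [-80.9, 0.1, -87.3]
ft_force: [-12.6, -3.1, 5.4]
opening: 0.003
```

```bash
python3 -m pendant '[[[0,-0.0001,0.0004,0,0,0,1],[0,0,0,0,0,0,1]]]'
python3 -m pendant '[[[0,0,0,0,0,0,1],[0,0,0,0,0,0,1],[0,0,0,0,0,0,1],[0,0,0,0,0,0,1],[0,0,0,0,0,0,1],[0,0,0,0,0,0,1],[0,0,0,0,0,0,1],[0,0,0,0,0,0,1],[0,0,0,0,0,0,1],[0,0,0,0,0,0,1],[0,0,0,0,0,0,1]]]'
python3 - <<'E'
from h import *
im=eyes.get_image("top")["img"][:,:,::-1]
cv2.imwrite("pics/top11c.png",cv2.resize(cv2.convertScaleAbs(im[145:305,225:435],alpha=1.5,beta=10),None,fx=3.7,fy=3.7,interpolation=cv2.INTER_CUBIC))
E
```

```text
time_s: 25.9
position: [0.511, 0.071, 0.0437]
eef_rot: [-81.0, 0.1, -87.3]
ft_force: [-12.2, -4.6, 4.2]
opening: 0.004
time_s: 27.0
position: [0.511, 0.071, 0.0437]
eef_rot: [-81.0, 0.1, -87.3]
ft_force: [-12.0, -2.4, 3.6]
opening: 0.005
```

View pics/top11c.png

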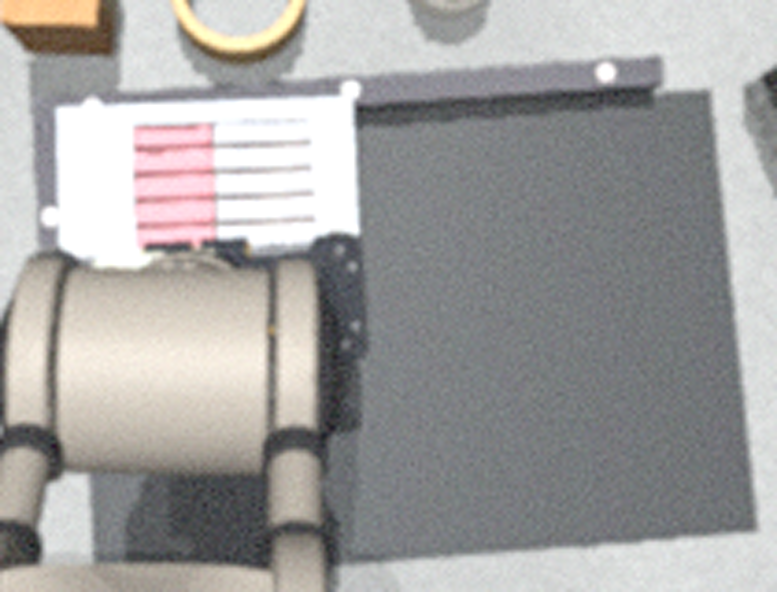

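Run:
```python
from h import *
t=eyes.get_image("top");im=t["img"]
C=np.array([.6185,.1615]);a=np.radians(2.7);R=np.array([[np.cos(a),np.sin(a)],[-np.sin(a),np.cos(a)]])
g=im[:,:,0].astype(float)
def edge_v(u,r0,r1): # far edge row: dark above -> bright below
    c=g[r0:r1,u]; d=np.diff(c); k=np.argmax(d); w=np.clip(d[max(k-2,0):k+3],0,None); return r0+.5+np.sum(w*np.arange(max(k-2,0),max(k-2,0)+len(w)))/w.sum()
def edge_h(v,c0,c1,s):
    c=s*g[v,c0:c1]; d=np.diff(c); k=np.argmax(d); lo=max(k-2,0); w=np.clip(d[lo:k+3],0,None); return c0+.5+np.sum(w*np.arange(lo,lo+len(w)))/w.sum()
P=[onz(t,u,edge_v(u,167,180),.09)[:2] for u in list(range(255,316,3))]
Q=np.array([R@(p-C) for p in P]); f=np.polyfit(Q[:,1],Q[:,0],1); print("far side x_c at y=-.09",np.polyval(f,-.09),"angle deg",np.degrees(f[0]), "resid",np.std(Q[:,0]-np.polyval(f,Q[:,1])))
P=[onz(t,edge_h(v,233,250,1),v,.09)[:2] for v in range(178,210,2)]
Q=np.array([R@(p-C) for p in P]); f=np.polyfit(Q[:,0],Q[:,1],1); print("top end y_c at x=-.05",np.polyval(f,-.05),"angle",-np.degrees(f[0]),Q.round(4).tolist()[::4])
P=[onz(t,edge_h(v,312,328,-1),v,.09)[:2] for v in range(176,206,2)]
Q=np.array([R@(p-C) for p in P]); f=np.polyfit(Q[:,0],Q[:,1],1); print("foot end y_c at x=-.05",np.polyval(f,-.05),"angle",-np.degrees(f[0]),Q.round(4).tolist()[::4])
# fence inner top edge beyond the carton
P=[onz(t,u,v,.03)[:2] for u,v in [(u,edge_h(u,0,0,0)) for u in []]]
```

```text
far side x_c at y=-.09 0.0001492538838296963 angle deg 1.411438497867588 resid 0.0001623251034463428
top end y_c at x=-.05 -0.001411732012863944 angle 4.516457012975711 [[-0.0082, -0.0042], [-0.0264, -0.0033], [-0.0446, -0.0029], [-0.0621, 0.0064]]
foot end y_c at x=-.05 -0.18408504713032817 angle 1.7433698562427837 [[-0.0149, -0.185], [-0.0333, -0.1848], [-0.0516, -0.184], [-0.0698, -0.1833]]
```

The top view suggests about 1.4° of rotation and a gap of about 3 mm at the stop, but the finger position says the carton is flush. I'll check the side view.

Run:
```python
from h import *
im=eyes.get_image("side")["img"][:,:,::-1]
cv2.imwrite("pics/side12c.png",cv2.resize(cv2.convertScaleAbs(im[170:290,245:415],alpha=2.2,beta=20),None,fx=4.5,fy=4.5,interpolation=cv2.INTER_CUBIC))
im=eyes.get_image("top")["img"][:,:,::-1]
cv2.imwrite("pics/top12c.png",cv2.resize(cv2.convertScaleAbs(im[155:225,225:335],alpha=1.1,beta=10),None,fx=7,fy=7,interpolation=cv2.INTER_CUBIC))
```

```text
(no output)
```

View pics/side12c.png

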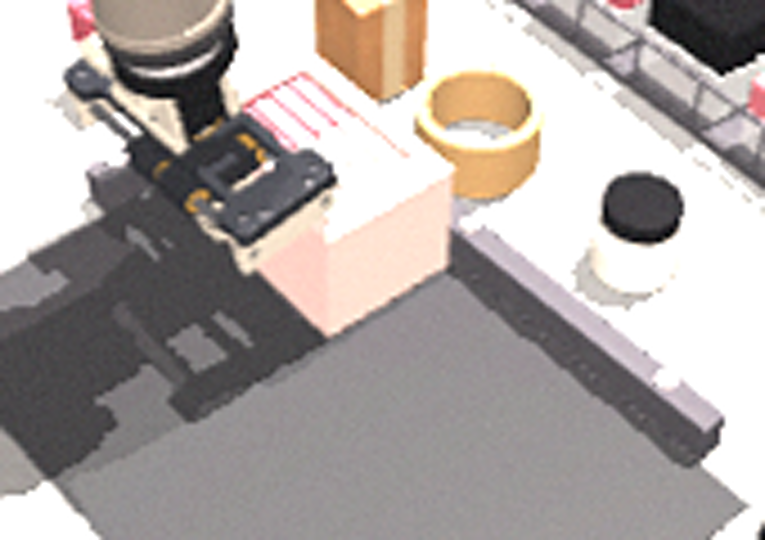

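View pics/top12c.png

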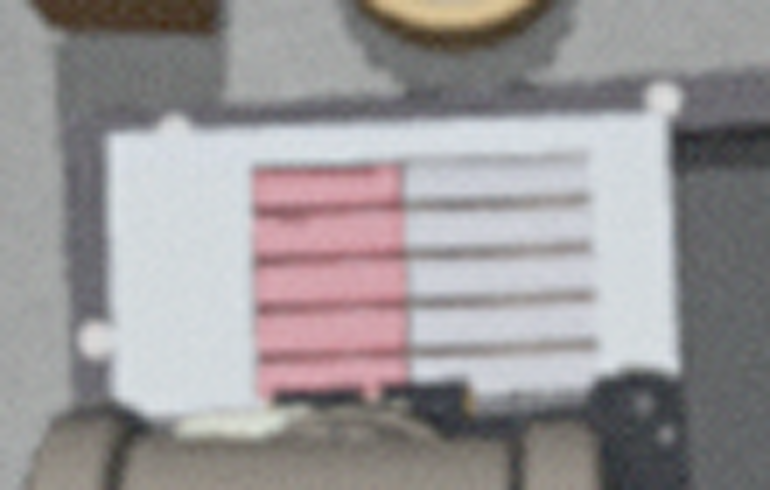

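The top picture shows the fence bar's visible width growing from left to right (18 to 42 px). So the carton is yawed about 1.5°, with its foot end off the fence, held by pad friction. I'll back off and press again nearer the foot end.

```bash
python3 -m pendant '[[[0,-0.0008,-0.0049,0,0,0,1],[0,-0.0008,-0.0049,0,0,0,1],[0.025,0,0,0,0,0,1],[0.025,0,0,0,0,0,1],[0,0.0006,0.0040,0,0,0,1],[0,0.0003,0.0020,0,0,0,1],[0,0.0001,0.0010,0,0,0,1]]]'
python3 - <<'E'
from h import *
C=np.array([.6185,.1615]);a=np.radians(2.7);R=np.array([[np.cos(a),np.sin(a)],[-np.sin(a),np.cos(a)]])
o=observe();print(R@(o["position"][:2]-C),o["position"][2],o["eef_rot"],o["ft_force"])
E
```

```text
time_s: 27.9
position: [0.5125, 0.0215, 0.0442]
eef_rot: [-80.8, 0.1, -87.3]
ft_force: [-7.1, -3.8, 1.3]
opening: 0.006
[-0.11248619 -0.13489749] 0.044249849748522946 [-8.07508745e+01  5.25838724e-02 -8.73018513e+01] [-7.07786522 -3.84920129  1.26135569]
```

```bash
python3 -m pendant '[[[0,0,0.0005,0,0,0,1],[0,0,0.0005,0,0,0,1]]]'
python3 -m pendant '[[[0,0,0.0005,0,0,0,1],[0,0,0,0,0,0,1]]]'
python3 - <<'E'
from h import *
im=eyes.get_image("top")["img"][:,:,::-1]
cv2.imwrite("pics/top13c.png",cv2.resize(cv2.convertScaleAbs(im[155:225,225:335],alpha=1.1,beta=10),None,fx=7,fy=7,interpolation=cv2.INTER_CUBIC))
E
```

```text
time_s: 28.1
position: [0.5136, 0.0219, 0.0443]
eef_rot: [-80.7, 0.1, -87.3]
ft_force: [-3.8, -3.5, 0.1]
opening: 0.003
time_s: 28.3
position: [0.5148, 0.0219, 0.0446]
eef_rot: [-80.6, 0.1, -87.3]
ft_force: [-2.5, -0.6, -1.2]
opening: 0.007
```

View pics/top13c.png

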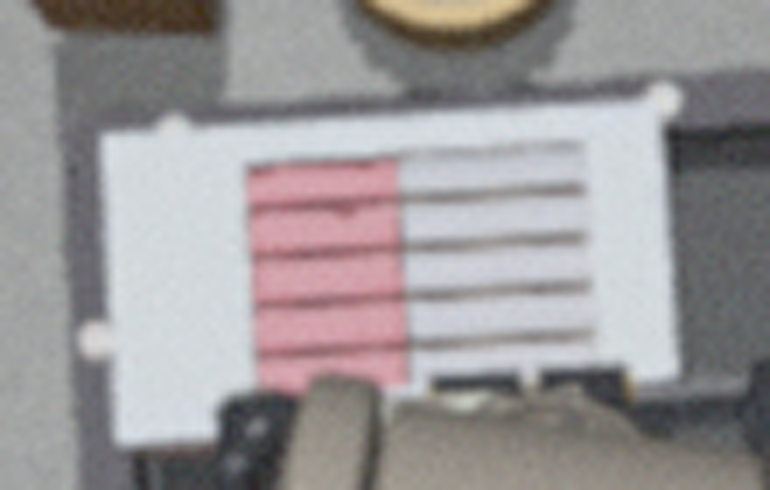

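The foot end is now turning in (far edge (103,130)–(665,97)). I'll continue.

```bash
python3 -m pendant '[[[0,0.0001,0.0005,0,0,0,1],[0,0.0001,0.0005,0,0,0,1]]]'
python3 -m pendant '[[[0,0.0001,0.0005,0,0,0,1],[0,0.0001,0.0005,0,0,0,1]]]'
python3 -m pendant '[[[0,0.0001,0.0005,0,0,0,1]]]'
```

```text
time_s: 28.55
position: [0.5158, 0.0216, 0.0446]
eef_rot: [-80.6, 0.1, -87.3]
ft_force: [-4.9, -2.0, -1.6]
opening: 0.006
time_s: 28.75
position: [0.5159, 0.0216, 0.0444]
eef_rot: [-80.7, 0.1, -87.3]
ft_force: [-7.9, 0.1, 2.1]
opening: 0.005
time_s: 28.85
position: [0.516, 0.0216, 0.0444]
eef_rot: [-80.8, 0.1, -87.3]
ft_force: [-9.6, -2.0, 5.0]
opening: 0.003
```

```bash
python3 -m pendant '[[[0,-0.0001,0.0005,0,0,0,1],[0,-0.0001,0.0005,0,0,0,1]]]'
python3 -m pendant '[[[0,-0.0001,0.0005,0,0,0,1],[0,0,0,0,0,0,1]]]'
python3 - <<'E'
from h import *
im=eyes.get_image("top")["img"][:,:,::-1]
cv2.imwrite("pics/top14c.png",cv2.resize(cv2.convertScaleAbs(im[155:225,225:335],alpha=1.1,beta=10),None,fx=7,fy=7,interpolation=cv2.INTER_CUBIC))
E
```

```text
time_s: 29.05
position: [0.5161, 0.0217, 0.0445]
eef_rot: [-80.9, 0.1, -87.3]
ft_force: [-10.3, -2.7, 2.7]
opening: 0.005
time_s: 29.25
position: [0.5161, 0.0217, 0.0445]
eef_rot: [-81.0, 0.1, -87.3]
ft_force: [-11.7, -3.0, 4.4]
opening: 0.005
```

View pics/top14c.png

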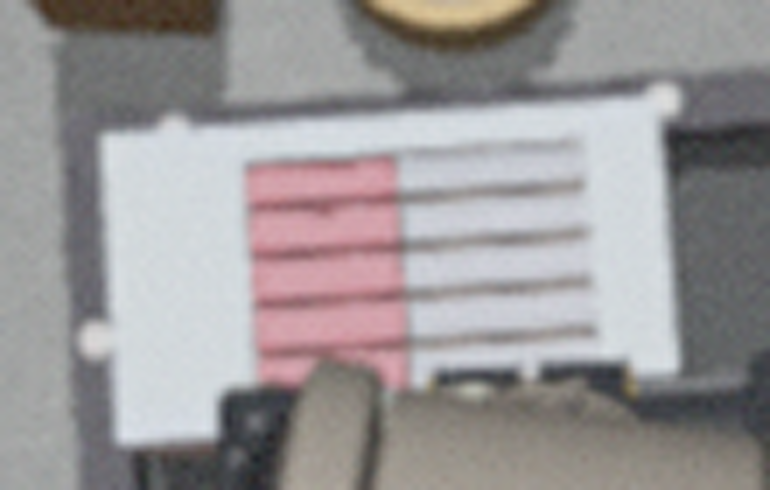

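```bash
python3 -m pendant '[[[0,-0.0001,0.0005,0,0,0,1],[0,-0.0001,0.0005,0,0,0,1]]]'
python3 -m pendant '[[[0,0,0.0003,0,0,0,1],[0,0,0,0,0,0,1]]]'
python3 -m pendant '[[[0,0,0,0,0,0,1],[0,0,0,0,0,0,1],[0,0,0,0,0,0,1],[0,0,0,0,0,0,1],[0,0,0,0,0,0,1],[0,0,0,0,0,0,1],[0,0,0,0,0,0,1],[0,0,0,0,0,0,1],[0,0,0,0,0,0,1],[0,0,0,0,0,0,1]]]'
```

```text
time_s: 29.5
position: [0.5162, 0.0217, 0.0445]
eef_rot: [-81.1, 0.1, -87.3]
ft_force: [-15.0, -3.7, 3.4]
opening: 0.007
time_s: 29.7
position: [0.5162, 0.0217, 0.0445]
eef_rot: [-81.1, 0.1, -87.3]
ft_force: [-14.8, -3.9, 5.5]
opening: 0.006
time_s: 30.7
position: [0.5162, 0.0217, 0.0445]
eef_rot: [-81.1, 0.1, -87.3]
ft_force: [-14.1, -3.2, 5.0]
opening: 0.004
```

The side was pressed on the fence at 14–15 N for 1.5 s. I'll release, rise and look at the gap to the end stop.

```bash
python3 -m pendant '[[[0,-0.0008,-0.0049,0,0,0,1],[0,-0.002,-0.0128,0,0,0,1],[0,-0.002,-0.0128,0,0,0,1],[0,-0.0355,0.0056,0,0,0,1],[0,-0.0355,0.0056,0,0,0,1],[0,-0.0355,0.0056,0,0,0,1],[0,0,0,-4.5,0,0,1],[0,0,0,-4.5,0,0,1],[0.029,0,0,0,-8.2,0,1]]]'
python3 - <<'E'
from h import *
C=np.array([.6185,.1615]);a=np.radians(2.7);R=np.array([[np.cos(a),np.sin(a)],[-np.sin(a),np.cos(a)]])
o=observe();print(R@(o["position"][:2]-C),o["position"][2],o["eef_rot"],o["ft_force"])
E
python3 -m pendant '[[[0,0,0,0,-8.2,0,1],[0,0,0,0,-8.2,0,1],[0,0,0,0,-8.2,0,1],[0,0,0,0,-8.2,0,1],[0,0,0,0,-8.2,0,1],[0,0,0,0,-8.2,0,1],[0,0,0,0,-8.2,0,1],[0,0,0,0,-8.2,0,1],[0,0,0,0,-8.2,0,1],[0,0,0,0,-8.2,0,1],[0,0,0,0,0,0,1]]]'
python3 - <<'E'
from h import *
C=np.array([.6185,.1615]);a=np.radians(2.7);R=np.array([[np.cos(a),np.sin(a)],[-np.sin(a),np.cos(a)]])
o=observe();print(R@(o["position"][:2]-C),o["position"][2],o["eef_rot"],o["ft_force"])
E
```

```text
time_s: 31.6
position: [0.4927, -0.0075, 0.1545]
eef_rot: [-89.4, -0.0, -78.9]
ft_force: [0.7, -0.1, 0.1]
opening: 0.006
[-0.13360152 -0.16293115] 0.1544980950445688 [-8.93774332e+01 -4.08271908e-02 -7.89256907e+01] [ 0.6515844  -0.07101519  0.05155673]
time_s: 32.7
position: [0.4911, -0.0091, 0.1538]
eef_rot: [-90.0, -0.6, 3.0]
ft_force: [0.3, 0.2, -0.6]
opening: 0.007
[-0.13528771 -0.16436892] 0.1538080840425017 [-89.97325589  -0.57730727   2.95799584] [ 0.28074612  0.23782598 -0.59821267]
```

```bash
python3 -m pendant '[[[0.0285,0,-0.032,0,0,0,1],[0.0285,0,-0.032,0,0,0,1],[0.0285,0,-0.032,0,0,0,1],[0,0,0,0,0,0,1]]]'
python3 - <<'E'
from h import *
C=np.array([.6185,.1615]);a=np.radians(2.7);R=np.array([[np.cos(a),np.sin(a)],[-np.sin(a),np.cos(a)]])
o=observe();print(R@(o["position"][:2]-C),o["position"][2],o["eef_rot"],o["ft_force"])
for n in("side","top"):
    im=eyes.get_image(n)["img"][:,:,::-1]; cv2.imwrite(f"pics/{n}15.png",im)
    c=im[155:225,225:335] if n=="top" else im[155:265,235:355]
    cv2.imwrite(f"pics/{n}15c.png",cv2.resize(cv2.convertScaleAbs(c,alpha=1.1 if n=="top" else 1.7,beta=10),None,fx=7 if n=="top" else 5,fy=7 if n=="top" else 5,interpolation=cv2.INTER_CUBIC))
E
```

```text
time_s: 33.1
position: [0.5839, -0.1045, 0.1537]
eef_rot: [-90.1, -0.7, 2.5]
ft_force: [0.1, 0.9, 0.3]
opening: 0.006
[-0.04712885 -0.2640523 ] 0.15372697576425953 [-90.08151106  -0.67147288   2.47722675] [0.07815482 0.92570343 0.25233424]
```

View pics/top15c.png

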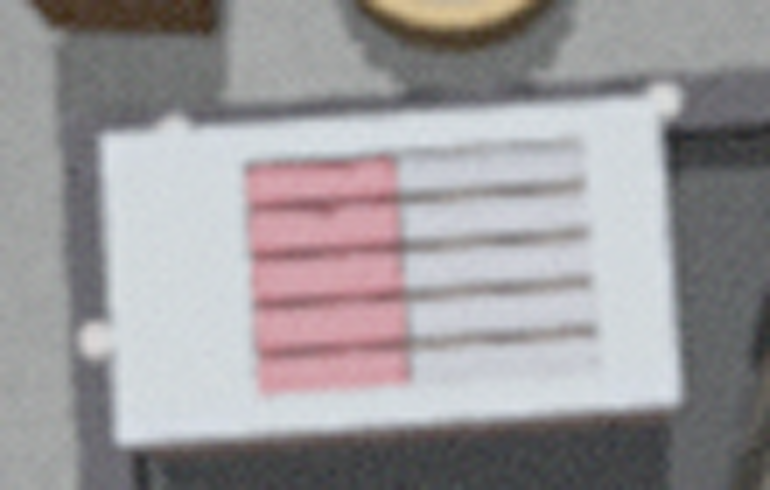

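View pics/side15c.png

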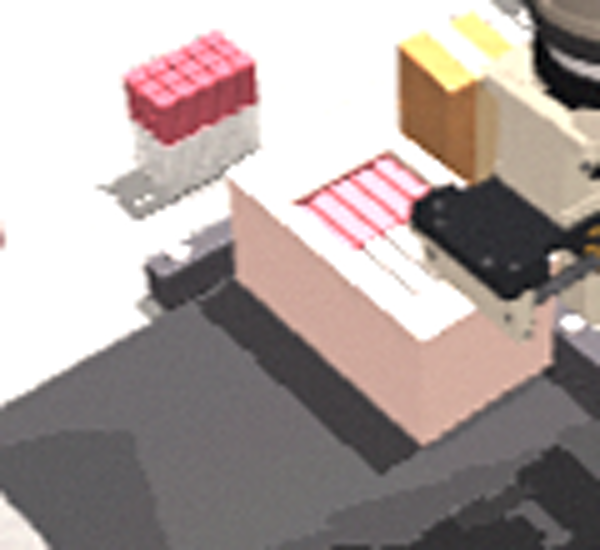

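Run:
```python
from h import *
t=eyes.get_image("top")
C=np.array([.6185,.1615]);a=np.radians(2.7);R=np.array([[np.cos(a),np.sin(a)],[-np.sin(a),np.cos(a)]])
A=np.array([R@(onz(t,*crop(p,7,225,155),.09)[:2]-C) for p in [(100,133),(663,97),(682,405),(115,443)]])
print(A.round(4),A.mean(0),np.degrees(np.arctan2(*(A[0]-A[1]+A[3]-A[2]))))
```

```text
[[ 0.0021 -0.0022]
 [ 0.0026 -0.1845]
 [-0.0979 -0.1836]
 [-0.0982 -0.0024]] [-0.04787257 -0.09317134] -0.1284784001679243
```

The carton is now parallel to the fence within about 0.15°, but about 2 mm off the stop. I'll press its foot end home once more, in line with its centre.

```bash
python3 -m pendant '[[[-0.003,0,0,7.5,0,0,1],[0,0,0,7.5,0,0,1],[0,0.0272,-0.0073,0,0,0,1],[0,0.0272,-0.0073,0,0,0,1],[0,0.0272,-0.0073,0,0,0,1],[0,0.0272,-0.0073,0,0,0,1],[0,0.0065,0.0242,0,0,0,1],[0,0.0065,0.0242,0,0,0,1],[0,0,0,0,0,0,1]]]'
python3 - <<'E'
from h import *
C=np.array([.6185,.1615]);a=np.radians(2.7);R=np.array([[np.cos(a),np.sin(a)],[-np.sin(a),np.cos(a)]])
o=observe();print(R@(o["position"][:2]-C),o["position"][2],o["eef_rot"],o["ft_force"])
E
```

```text
time_s: 34.15
position: [0.5741, -0.0467, 0.0412]
eef_rot: [-74.9, -0.3, 3.0]
ft_force: [-0.2, -0.4, -0.3]
opening: 0.008
[-0.05420003 -0.20583966] 0.0412241152442082 [-74.86566653  -0.28312916   3.01180593] [-0.18637738 -0.37871009 -0.25676854]
```

```bash
python3 -m pendant '[[[0,0.0005,0.0019,0,0,0,1],[0,0.0005,0.0019,0,0,0,1],[0,0.0003,0.0010,0,0,0,1],[0,0.0003,0.0010,0,0,0,1],[0,0.0001,0.0010,0,0,0,1]]]'
python3 -m pendant '[[[0,0.0001,0.0010,0,0,0,1],[0,0.0001,0.0010,0,0,0,1]]]'
python3 -m pendant '[[[0,0,0.0005,0,0,0,1],[0,0,0.0005,0,0,0,1]]]'
```

```text
time_s: 34.65
position: [0.5751, -0.0439, 0.0411]
eef_rot: [-75.0, -0.4, 2.8]
ft_force: [-0.1, -0.2, -0.2]
opening: 0.009
time_s: 34.85
position: [0.575, -0.0417, 0.0415]
eef_rot: [-74.9, -0.4, 2.9]
ft_force: [0.3, -0.7, -0.1]
opening: 0.004
time_s: 35.05
position: [0.5749, -0.0406, 0.0417]
eef_rot: [-74.9, -0.4, 2.9]
ft_force: [0.3, 0.2, 0.5]
opening: 0.006
```

```bash
python3 -m pendant '[[[0,0.0001,0.0005,0,0,0,1],[0,0.0001,0.0005,0,0,0,1],[0,0.0001,0.0005,0,0,0,1],[0,0.0001,0.0005,0,0,0,1],[0,0.0001,0.0005,0,0,0,1],[0,0.0001,0.0005,0,0,0,1]]]'
python3 -m pendant '[[[0,0.0001,0.0005,0,0,0,1],[0,0.0001,0.0005,0,0,0,1]]]'
python3 -m pendant '[[[0,0.0001,0.0005,0,0,0,1],[0,0.0001,0.0005,0,0,0,1]]]'
```

```text
time_s: 35.65
position: [0.5747, -0.0376, 0.0419]
eef_rot: [-74.9, -0.4, 2.9]
ft_force: [-0.5, -0.4, 0.0]
opening: 0.005
time_s: 35.85
position: [0.5748, -0.0369, 0.042]
eef_rot: [-75.0, -0.4, 2.9]
ft_force: [-0.5, -2.8, -0.0]
opening: 0.003
time_s: 36.05
position: [0.5747, -0.0362, 0.042]
eef_rot: [-75.0, -0.4, 2.9]
ft_force: [-1.0, -4.0, -0.7]
opening: 0.001
```

```bash
python3 -m pendant '[[[0,0.0001,0.0005,0,0,0,1],[0,0.0001,0.0005,0,0,0,1]]]'
python3 -m pendant '[[[0,0.0001,0.0005,0,0,0,1],[0,0.0001,0.0005,0,0,0,1]]]'
python3 -m pendant '[[[0,0.0001,0.0005,0,0,0,1]]]'
python3 -m pendant '[[[0,0.0001,0.0005,0,0,0,1]]]'
```

```text
time_s: 36.25
position: [0.5746, -0.0347, 0.0421]
eef_rot: [-75.0, -0.4, 2.9]
ft_force: [-0.0, -3.3, -0.6]
opening: 0.007
time_s: 36.45
position: [0.5745, -0.0334, 0.0421]
eef_rot: [-74.9, -0.4, 2.9]
ft_force: [0.3, -2.7, -1.9]
opening: -0.0
time_s: 36.55
position: [0.5744, -0.0328, 0.0421]
eef_rot: [-74.9, -0.4, 2.9]
ft_force: [0.2, -2.4, -1.9]
opening: 0.004
time_s: 36.65
position: [0.5745, -0.0325, 0.0422]
eef_rot: [-75.0, -0.4, 2.9]
ft_force: [0.5, -4.5, -2.3]
opening: 0.003
```

```bash
python3 -m pendant '[[[0,0.0001,0.0005,0,0,0,1]]]'
python3 -m pendant '[[[0,0.0001,0.0005,0,0,0,1]]]'
python3 -m pendant '[[[0,0.0001,0.0003,0,0,0,1]]]'
```

```text
time_s: 36.75
position: [0.5745, -0.0324, 0.0421]
eef_rot: [-75.0, -0.4, 2.9]
ft_force: [-1.1, -5.0, -1.5]
opening: 0.002
time_s: 36.85
position: [0.5745, -0.0323, 0.0421]
eef_rot: [-75.0, -0.4, 2.9]
ft_force: [-0.2, -7.7, -2.7]
opening: 0.005
time_s: 36.95
position: [0.5745, -0.0322, 0.0422]
eef_rot: [-75.1, -0.4, 2.9]
ft_force: [-0.4, -9.5, -2.6]
opening: 0.005
```

```bash
python3 -m pendant '[[[0,0.0001,0.0005,0,0,0,1],[0,0.0001,0.0003,0,0,0,1]]]'
python3 -m pendant '[[[0,0.0001,0.0002,0,0,0,1],[0,0,0,0,0,0,1]]]'
python3 -m pendant '[[[0,0,0,0,0,0,1],[0,0,0,0,0,0,1],[0,0,0,0,0,0,1],[0,0,0,0,0,0,1],[0,0,0,0,0,0,1],[0,0,0,0,0,0,1],[0,0,0,0,0,0,1],[0,0,0,0,0,0,1],[0,0,0,0,0,0,1]]]'
```

```text
time_s: 37.15
position: [0.5745, -0.0321, 0.0421]
eef_rot: [-75.1, -0.4, 2.9]
ft_force: [-0.8, -10.9, -1.9]
opening: 0.007
time_s: 37.35
position: [0.5745, -0.0321, 0.0421]
eef_rot: [-75.1, -0.4, 2.9]
ft_force: [-1.9, -10.9, -2.4]
opening: 0.002
time_s: 38.25
position: [0.5745, -0.0321, 0.0421]
eef_rot: [-75.1, -0.4, 2.9]
ft_force: [-1.6, -10.3, -2.5]
opening: 0.001
```

Now I release, back off and look at the carton.

```bash
python3 -m pendant '[[[0,-0.0013,-0.0048,0,0,0,1],[0,-0.0052,-0.0193,0,0,0,1],[0,-0.0065,-0.0242,0,0,0,1],[0,-0.0357,0.0096,0,0,0,1],[0,-0.0357,0.0096,0,0,0,1],[0,-0.0357,0.0096,0,0,0,1],[0,0,-0.04,0,0,0,1],[0,0,0,0,0,0,1]]]'
python3 - <<'E'
from h import *
for n in("side","top"):
    im=eyes.get_image(n)["img"][:,:,::-1]; cv2.imwrite(f"pics/{n}16.png",im)
    c=im[155:225,225:335] if n=="top" else im[155:265,235:355]
    cv2.imwrite(f"pics/{n}16c.png",cv2.resize(cv2.convertScaleAbs(c,alpha=1.1 if n=="top" else 1.7,beta=10),None,fx=7 if n=="top" else 5,fy=7 if n=="top" else 5,interpolation=cv2.INTER_CUBIC))
E
```

```text
time_s: 39.05
position: [0.5785, -0.1213, 0.1433]
eef_rot: [-75.0, -0.5, 2.8]
ft_force: [0.1, 0.2, -0.3]
opening: 0.005
```

View pics/top16c.png

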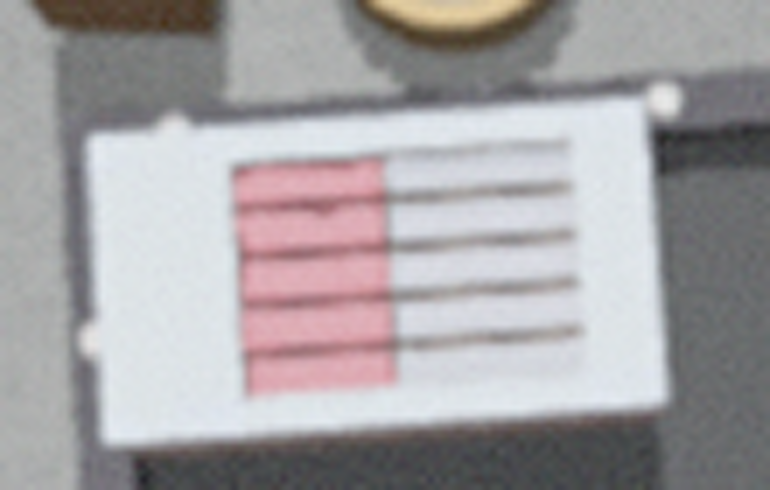

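View pics/side16c.png

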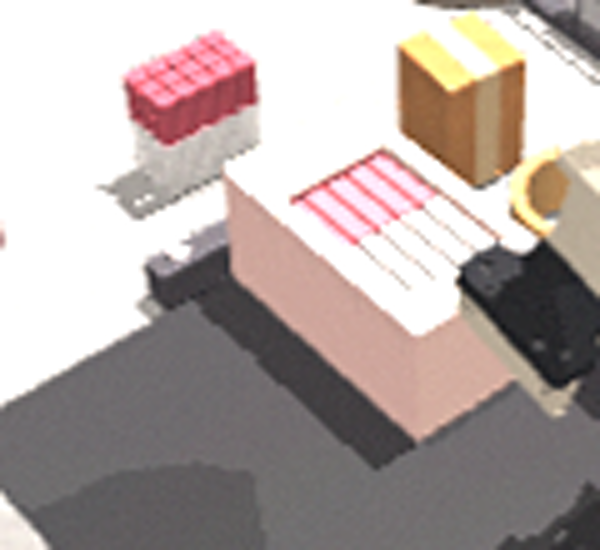

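Run:
```python
from h import *
t=eyes.get_image("top")
C=np.array([.6185,.1615]);a=np.radians(2.7);R=np.array([[np.cos(a),np.sin(a)],[-np.sin(a),np.cos(a)]])
for nm in ("pics/top15.png","pics/top16.png"):
    im=cv2.imread(nm).astype(float); g=cv2.GaussianBlur(im[:,:,1],(3,3),0)
    def cross(v,th,up): # subpixel crossing
        for i in range(len(v)-1):
            if (v[i]<th<=v[i+1]) : return i+(th-v[i])/(v[i+1]-v[i])
    def fit(P,ax):
        Q=np.array([R@(onz(t,u,v,.09)[:2]-C) for u,v in P]); f=np.polyfit(Q[:,1-ax],Q[:,ax],1)
        r=Q[:,ax]-np.polyval(f,Q[:,1-ax]); k=np.abs(r)<2*r.std()+1e-5; f=np.polyfit(Q[k,1-ax],Q[k,ax],1); return f
    W=130
    far=[(u,160+cross(g[160:185,u],W,1)) for u in range(256,312,2)]
    near=[(u,230-cross(g[200:231,u][::-1],W,1)) for u in range(250,312,2)]
    top=[(230+cross(g[v,230:250],W,1),v) for v in list(range(180,198,2))+list(range(208,214,2))]
    ft=[(335-cross(g[v,306:336][::-1],W,1),v) for v in range(178,208,2)]
    for n,P,ax,at in(("far",far,0,-.09),("near",near,0,-.09),("top",top,1,-.05),("foot",ft,1,-.05)):
        f=fit(P,ax); print(nm,n,"pos mm",round(1000*np.polyval(f,at),2),"slope deg",round(np.degrees(f[0]),2))
```

```text
pics/top15.png far pos mm 3.9 slope deg -1.05
pics/top15.png near pos mm -98.58 slope deg -0.4
pics/top15.png top pos mm -1.73 slope deg 0.32
pics/top15.png foot pos mm -183.5 slope deg 0.31
pics/top16.png far pos mm 4.15 slope deg -0.33
pics/top16.png near pos mm -99.03 slope deg -0.45
pics/top16.png top pos mm 3.08 slope deg 0.37
pics/top16.png foot pos mm -179.72 slope deg 0.6
```

Run:
```python
from h import *
s=eyes.get_image("side")
C=np.array([.6185,.1615]);a=np.radians(2.7);R=np.array([[np.cos(a),np.sin(a)],[-np.sin(a),np.cos(a)]])
for nm in ("pics/side15.png","pics/side16.png"):
    im=cv2.imread(nm).astype(float); d=im[:,:,2]-im[:,:,0]; d=cv2.GaussianBlur(d,(3,3),0) # redness: carton side vs grey mat
    Q=[]
    for u in range(286,316):
        col=d[205:250,u][::-1]; 
        i=next(i for i in range(len(col)-1) if col[i]<15<=col[i+1]); v=249-(i+(15-col[i])/(col[i+1]-col[i]))
        Q.append(R@(onz(s,u,v,0)[:2]-C))
    Q=np.array(Q); f=np.polyfit(Q[:,1],Q[:,0],1); print(nm,"near bottom edge x mm at y=-.09:",round(1000*np.polyval(f,-.09),2),"deg",round(np.degrees(f[0]),2),"y range",Q[[0,-1],1].round(3),"std",np.std(Q[:,0]-np.polyval(f,Q[:,1])).round(5))
```

```text
pics/side15.png near bottom edge x mm at y=-.09: -96.99 deg -0.32 y range [-0.022 -0.162] std 0.00018
pics/side16.png near bottom edge x mm at y=-.09: -96.97 deg -0.33 y range [-0.022 -0.161] std 0.0002
```

Between the two side views the side's bottom edge moved by 0.02 mm, so the fence contact held while the top end was seated. The tool is clear of the carton, so I check the other goods and hand in.

Run:
```python
from h import *
from station import order
a=cv2.imread("pics/top0.png");b=eyes.get_image("top")["img"][:,:,::-1].copy()
for n,(x0,y0,x1,y1) in dict(small=(220,120,258,160),tape=(266,120,312,162),jar=(333,118,362,150),bundle_a=(180,178,212,222)).items():
    print(n,cv2.phaseCorrelate(np.float32(a[y0:y1,x0:x1,1]),np.float32(b[y0:y1,x0:x1,1])))
cv2.imwrite("pics/top17.png",b)
order.job_done(); print(observe()["time_s"])
```

```text
small ((-0.010665146100400591, 0.08248195128854974), 0.972154534459114)
tape ((-0.06642027095137948, 0.5115702222500147), 0.9818131800051089)
jar ((0.2814240054680983, 0.045800458636758634), 0.9021868238846461)
bundle_a ((0.11385366464540247, 0.5823023690625249), 1.0219992015096877)
the job is handed in; nothing more can be done
the job is handed in; nothing more can be done
```

View pics/top17.png

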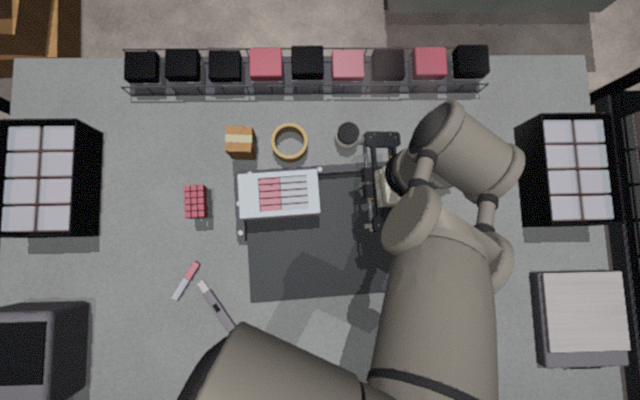

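The carton lies on its plain back, window up, seated in the corner against both the end stop and the fence. I released it and handed the job in at about 39 s; the hand-in gives no verdict.

**What I did:**
- **Topple:** I pushed the carton over on the strip above the window, with only about 2 N.
- **End stop, first press:** I slid its top end to the stop and held about 15.5 N for over a second.
- **Fence, first press:** I slid its side to the fence, but it seated about 1.5° askew and reached only about 12 N for the second.
- **Fence, second press:** I pressed again nearer the foot end, which squared it, and held 14–15 N for over a second.
- **End stop, second press:** squaring left the top end a few millimetres off the stop, so I pressed it home once more. That press held only 10–11 N, below the 15 N asked for.

The highest push I read was about 17 N.

**Last checks:**
- **Carton angle:** it is parallel to the fence within about 0.5°; the limit is 1.7°.
- **Fence contact:** the side's edge moved 0.02 mm during the last end press, so it stayed flush.
- **Stop contact:** the final press met firm resistance. I did not measure the remaining gap directly.
- **Camera disagreement:** the top view places the carton up to about 4 mm past the bar faces, depending on which edge is read. That cannot be real, so I trusted the contact forces and relative measurements over absolute camera positions.
- **Other goods:** the small carton, tape roll, jar and pink bundle show less than 0.6 px of change from the start. In the last picture the knife and loose tube look unmoved. The black bundle was hidden by the arm, so I did not check it at the end; the tool never came near it.

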